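Sort the mixed vegetable tray into the pantry's potato bin and onion crate

ROBOT

A 6-joint arm with a two-finger parallel gripper is mounted at the origin on the work surface. World frame = base frame: x ahead of the robot, y to its left, z up, the work surface at z = 0. Lengths are in m, angles in rad, forces in N, time in s.
With the tool pointing down it reaches from about 0.2 to 0.875 m from the base axis. Payload 3.4 kg.
Tool frame: the origin (TCP) lies at the very end of the fingers, on their centre line; the grasp point (between the pads) lies 19 mm behind it (bot.pinch_z is the distance from the TCP to the grasp point, in m); z points along the fingers, y is the line along which they close (so a half turn about z gives the same grasp; the last joint's range is limited). The gripper opens to 94 mm and grips with 3 to 60 N. Pads are 16 mm wide; open, the fingers measure 119 mm over their backs; the gripper's body (75 mm by 177 mm) begins 78 mm behind the grasp point.
Start: joints at [1.198, 0.276, 1.505, -0, 1.361, -0.121], TCP at [0.143, 0.557, 0.205] pointing down, gripper open.
Joint ranges: [-2.89, 2.89], [-0.75, 2.08], [0.22, 2.7], [-1.18, 4.32], [0.11, 2.71], [-2.7, 2.7]. Speed limits (rad/s): [2.57, 2.57, 3.14, 3.14, 3.14, 3.14].

INTERFACE

Orientations are given as a unit quaternion [x, y, z, w].
In Python, from rig import bot, optics, spot_in, regions_of, place_of gives the robot as it stands. The module is installed in compiled form; this text tells all that it offers.
- The arm moves only by the shell command python3 -m pendant 'ROWS' [OPENING]. ROWS is JSON, a list of rows, each an object with "linear": the shift along the world's x, y, z as a fraction of full scale, a list of three; "turn": the turn about the world's z as a fraction of full scale. A call has 1 to 20 rows; each row is the pose to reach, as a shift and turn from the pose commanded when the call began; what a row does not reach only later rows make up. Full scale, the value 1, is 0.25 m for a shift and pi/2 rad for a turn. A row lasts 1/8 s, in which the tool goes at most 62.5 mm and 10.7 degrees, less where a joint would pass 70% of its speed; a pose out of reach is approached as far as the arm can. A call with a number of a shift or a turn outside -1 to 1 is refused whole. A call with a gripper value outside its range is refused whole. OPENING is the closure, from 0 (fully open) to 1 (shut), set as the call begins (- or left out, the last holds). The fingers move at their own pace and stop on an object; the grip force is fixed at half the most. Time passes only in rows, so rows that repeat a pose let the fingers close. It gives the time, the measured TCP pose, the force, the opening and the grip force at its end, in the units of the state.
- bot.read_state(): the state, without advancing time (a new reading comes with each control period).
- optics.grab_frame(name): name is "scene" or "top" or "wrist"; returns (picture, depth): 480x640x3 uint8, red, green, blue; 480x640 float32, m along the optical axis (not along the pixel's ray), 0 where there is no reading.
- optics.get_calibration(name): a dict with "fovy" (degrees; the focal length in pixels is half the picture's height over the tangent of half this angle, whatever the lens; pixels are square), "cx", "cy" (the principal point, pixels), "k1" (the pictures are not rectified: a ray, as slopes to the right and down, at radius r is drawn at 1 + k1 r^2 times it, then the intrinsics apply), "rvec" (rotation vector, rad) and "tvec" (3), from world to camera coordinates, as OpenCV has them. Camera axes: x right, y down, z forward; pixel columns grow to the right and rows downward; lengths in m; the calibration is good to about 2 mm. A picture is of the moment at which its call begins: read the wrist's pose just before it. get_calibration takes no time and is no camera call; for the wrist camera it gives the pose at the moment of the call.
- bot.hand_in(): hands the job in; it is judged then, once.
Trained networks look in the newest picture that a camera, given by its name, has taken for a name from the list of things; names that differ only in an ending like _2 or _b are one class to them, and where a whole thing is asked for, a point or a joint stands for the part that bears it (a point fixed in the world has none). Each returns a list of dicts, best first, with "p" (0 to 1); they miss things now and then, are a little off and sometimes report something else, mostly with a low value. They report only what shows in the picture. A call takes as long as a camera call. They do not tell look-alikes from the thing itself.
- spot_in(camera, query): "rect" ([left, top, right, bottom] in pixels, round what is visible of it).
- regions_of(camera, query): "pixels" (480x640 bool, what is visible of it) and "rect" ([left, top, right, bottom] in pixels, round what is visible of it).
- place_of(camera, query): "uv" ([column, row] in pixels: a listed point, or the origin of a listed thing).
The state is a dict: "time": time; "qpos": joint angles; "qd": joint speeds; "joint_efforts": joint torques, N m; "ee_pos": TCP position; "orientation": TCP orientation; "contact_force": force on the tool from outside, world axes, zero at the start; "moment": the same for the moment, N m; "finger_gap": finger opening in m; "finger_force": force on a finger pad.
Only numpy, scipy, OpenCV 4.12 (cv2) and the standard library are available. Lean on these libraries where they do the work, as an engineer would, in place of code of your own. Each camera call takes 0.05 s, during which the arm holds its last target. There are 200 camera calls.

TASK

The tray of vegetables has come into the pantry mixed. Pull the tilt-out potato bin fully open and put every onion from the tray into the wooden onion crate, then lift the tray and tip it over the bin so that the potatoes slide off its lip into the bin. When all the potatoes are in, set the empty tray back flat on the cork mat and push the bin shut until it seats on its catch; leave the other things on the counter alone.

Things in the scene. Friction and masses are not known exactly. Their poses are not given: they have to be found in the camera images.
- bin (a joint): opening of the bin's tilt-out front, rad: 0 = shut and seated on its roller catch, 0.80 = open against its stop. Hinged along its foot, stiff (0.45 N m): it stays where it is left, but under about 0.3 may sink back until it rests on the catch (about 0.07), which is not home. Pulling off the catch takes about 12 N at the handle, pushing over it about 8 N.
- potato_cabinet: countertop oak bin cabinet, fixed, 250 deep (x) x 330 wide (y) x 208 high; origin under its centre; its front face is at x = -125 and faces its own -x, which looks across the counter. Its top board is flush with the front.
- bin_hinge (a point): middle of the hinge line at the foot of the tilt-out front, 15 above the counter, in the cabinet's front face. Its axes turn with the bin: z up along the front panel (172 high, 298 wide, 12 thick), x into the bin, y along the hinge. Opening swings the panel's top out from the cabinet (to the cabinet's -x).
- bin_handle (a point): middle of the round brass bar pull, 10 thick, 124 long along y, on posts at y = +-50 (92 clear between them), 37 clear between bar and panel; it is at (-42, 0, 158) in the hinge point's frame, 35 below the cabinet's top when shut.
- bin_mouth (a point): middle of the mouth of the bin's box, (45, 0, 150) in the hinge point's frame. The open-topped plywood box is fixed behind the panel and comes out with it; 272 wide inside, in the hinge frame its floor runs from x = 12 to 156 at z = 6, back wall 104 high, sides 104 to 164 high.
- mat: cork mat, fixed, 300 (x) x 230 (y) x 5 thick, origin under its centre; the tray stands on it, handle to the mat's -x.
- tray: aluminium tray, about 0.3 kg, floor 240 (x) x 180 (y) x 4 thick, origin under the middle of the floor. Rims 14 high over the underside and 4 thick, handle at the -x end, low flared lip (rising 8) at the +x end over which the potatoes slide off; the floor is slippery (potatoes start to slide at about 0.35 rad).
- tray_handle (a point): middle of the upright handle plate of the tray's -x end: 12 thick (x), 100 wide (y), from 12 to 58 above the tray's underside; at (-114, 0, 41) in the tray's frame.
- tray_lip (a point): middle of the pouring lip's outer edge, (150, 0, 10) in the tray's frame.
- crate: open wooden onion crate, loose, 140 (x) x 190 (y) x 70 high, walls and floor 6; origin under its centre.
- onion0: onion, squat and round, 50 across, 58 high over its dried neck (a thin stalk, 10 thick, the top 15), 75 g; origin at the centre of its bulb, 21 above its flat root end, z towards the neck. Two or three start on the tray, in a row near its handle.
- onion1: onion, squat and round, 50 across, 58 high over its dried neck (a thin stalk, 10 thick, the top 15), 75 g; origin at the centre of its bulb, 21 above its flat root end, z towards the neck. Two or three start on the tray, in a row near its handle.
- onion2: onion, squat and round, 50 across, 58 high over its dried neck (a thin stalk, 10 thick, the top 15), 75 g; origin at the centre of its bulb, 21 above its flat root end, z towards the neck. Two or three start on the tray, in a row near its handle.
- potato0: potato, a flattened oblong lump 51 long (x) x 45 (y) x 36 thick (z), 55 g, origin at its centre. Three to six start on the tray, nearer its lip.
- potato1: potato, a flattened oblong lump 51 long (x) x 45 (y) x 36 thick (z), 55 g, origin at its centre. Three to six start on the tray, nearer its lip.
- potato2: potato, a flattened oblong lump 51 long (x) x 45 (y) x 36 thick (z), 55 g, origin at its centre. Three to six start on the tray, nearer its lip.
- potato3: potato, a flattened oblong lump 51 long (x) x 45 (y) x 36 thick (z), 55 g, origin at its centre. Three to six start on the tray, nearer its lip.
- potato4: potato, a flattened oblong lump 51 long (x) x 45 (y) x 36 thick (z), 55 g, origin at its centre. Three to six start on the tray, nearer its lip.
- potato5: potato, a flattened oblong lump 51 long (x) x 45 (y) x 36 thick (z), 55 g, origin at its centre. Three to six start on the tray, nearer its lip.
- jam_jar: jam jar, 68 across, 95 high; a bystander to be left alone; origin under its centre.
- tin: food tin, 74 across, 75 high; a bystander to be left alone; origin under its centre.
- spoon: wooden spoon, 240 long, lying flat; a bystander to be left alone; origin under its centre.
- mug: mug, 80 across, 88 high; a bystander to be left alone; origin under its centre.
- pepper_mill: pepper mill, 48 across, 122 high; a bystander to be left alone; origin under its centre.
Mind the look-alikes: they are no part of the job. Leave any yellow look-alike of the potato1 alone.

How it is judged:
By the outcome, as a careful person would: the job done as asked, in the order asked, and still so for the second after the job is handed in, with the robot touching nothing.
Of onion0, onion1, onion2 only 2 to 3 are there at a start; the rules pass over those that are not, and their reading is None.
Of potato0, potato1, potato2, potato3, potato4, potato5 only 3 to 6 are there at a start; the rules pass over those that are not, and their reading is None.
At some moment in a run one of onion0, onion1, onion2, crate may be knocked a few centimetres aside while the robot is not near it.
It also fails if it takes over 210 s, if anything falls off the work surface, if the arm or the gripper's body presses on something with over 40 N, if the wrist force passes 120 N, or if a joint passes its speed limit or range.

## Working session

There is one attempt and no reset: what is moved stays moved. The work goes in short steps, Python scripts to look and compute and a shell command to move; the robot and the scene stay as the last step left them, time stands still between calls to the robot, and variables do not carry over. Pictures are saved under pics/ and viewed, at most 17 in all, crops included, and the job is handed in when it is done.

```bash
mkdir -p pics; cat > h.py <<'E'
import numpy as np, cv2, json
from rig import bot, optics, spot_in, regions_of, place_of
from scipy.spatial.transform import Rotation as R
def cal(n):
    c=optics.get_calibration(n); f=240/np.tan(np.radians(c['fovy'])/2)
    return f,c['cx'],c['cy'],c['k1'],R.from_rotvec(np.ravel(c['rvec'])).as_matrix(),np.ravel(c['tvec'])
def ray(c,uv):
    f,cx,cy,k,Rm,t=c; d=(np.array(uv,float)-[cx,cy])/f
    s=d.copy()
    for _ in range(20): s=d/(1+k*(s@s))
    return -Rm.T@t, Rm.T@np.array([s[0],s[1],1])
def at_z(c,uv,z):
    o,d=ray(c,uv); return o+d*(z-o[2])/d[2]
def cloud(c,depth):
    f,cx,cy,k,Rm,t=c; v,u=np.mgrid[:480,:640]; d=np.stack([(u-cx)/f,(v-cy)/f],-1); s=d.copy()
    for _ in range(20): s=d/(1+k*(s**2).sum(-1,keepdims=True))
    p=np.concatenate([s,np.ones((480,640,1))],-1)*depth[...,None]
    return (p-t)@Rm
def proj(c,p):
    f,cx,cy,k,Rm,t=c; q=Rm@np.array(p)+t; s=q[:2]/q[2]; return s*(1+k*(s@s))*f+[cx,cy]
def tri(rays):
    A=np.zeros((3,3));b=np.zeros(3)
    for o,d in rays:
        d=d/np.linalg.norm(d);M=np.eye(3)-np.outer(d,d);A+=M;b+=M@o
    return np.linalg.solve(A,b)
def st():
    s=bot.read_state(); print('t%.2f'%s['time'],np.round(s['ee_pos'],4),'yaw-ish R',np.round(R.from_quat(s['orientation']).as_matrix()[:,1],3),'z',np.round(R.from_quat(s['orientation']).as_matrix()[:,2],3),'gap',s['finger_gap'])
    return s
E
cat > a.py <<'E'
from h import *
s=st(); print(s['qpos'])
for n in ['scene','top']:
    c=cal(n); pic,dep=optics.grab_frame(n); cv2.imwrite(f'pics/{n}0.png',pic[...,::-1]); np.save(f'{n}0.npy',dep); np.save(f'{n}0c.npy',cloud(c,dep)); print(n,'cam at',-c[4].T@c[5])
    for q in ['bin_handle','bin_hinge','bin_mouth','mat','tray','tray_handle','tray_lip','crate','onion0','potato1','potato_cabinet','jam_jar','tin','spoon','mug','pepper_mill']:
        print(q,[(round(r['p'],2),np.round(r['uv']).astype(int).tolist()) for r in place_of(n,q)][:8])
E
python3 a.py
```

```text
t0.00 [0.1431 0.5564 0.2046] yaw-ish R [ 0.249  0.968 -0.002] z [-0.001 -0.002 -1.   ] gap 0.09384470508885773
[ 1.19802290e+00  2.76592804e-01  1.50609415e+00 -8.95295717e-06
  1.36066616e+00 -1.21023543e-01]
scene cam at [ 0.94552613 -0.73452725  0.80555547]
bin_handle [(0.93, [358, 168]), (0.62, [306, 264]), (0.18, [400, 202])]
bin_hinge [(0.79, [373, 210])]
bin_mouth [(0.57, [388, 161]), (0.26, [249, 328])]
mat []
tray [(0.77, [240, 349]), (0.27, [271, 293])]
tray_handle [(0.83, [213, 372])]
tray_lip [(0.75, [271, 295])]
crate [(0.83, [377, 309]), (0.48, [214, 373])]
onion0 [(0.95, [226, 354]), (0.92, [202, 348]), (0.6, [298, 428])]
potato1 [(0.87, [161, 300]), (0.77, [224, 318]), (0.74, [109, 326]), (0.67, [233, 304]), (0.62, [250, 329])]
potato_cabinet [(0.86, [400, 200]), (0.55, [226, 317])]
jam_jar []
tin [(0.9, [303, 264])]
spoon [(0.78, [180, 442])]
mug [(0.71, [297, 428]), (0.35, [201, 347])]
pepper_mill []
top cam at [ 0.38705803 -0.01826898  1.3284939 ]
bin_handle [(0.68, [206, 252]), (0.6, [435, 240]), (0.44, [388, 252])]
bin_hinge [(0.77, [208, 254]), (0.24, [387, 251])]
bin_mouth [(0.75, [180, 243]), (0.35, [209, 255])]
mat []
tray [(0.73, [401, 250])]
tray_handle [(0.73, [297, 264]), (0.56, [472, 230])]
tray_lip [(0.74, [348, 258])]
crate [(0.57, [311, 190])]
onion0 [(0.76, [416, 245]), (0.67, [348, 259]), (0.58, [410, 226]), (0.47, [421, 264])]
potato1 [(0.77, [365, 238]), (0.65, [387, 250]), (0.61, [393, 270]), (0.61, [406, 326]), (0.52, [374, 278])]
potato_cabinet [(0.31, [364, 240]), (0.16, [348, 262])]
jam_jar [(0.98, [375, 174]), (0.19, [425, 181])]
tin [(0.97, [298, 262]), (0.64, [412, 228])]
spoon [(0.92, [473, 230]), (0.72, [428, 181])]
mug [(0.58, [423, 180])]
pepper_mill [(0.76, [346, 158]), (0.6, [207, 255])]
```

```bash
python3 - <<'E'
import cv2
a=cv2.imread('pics/top0.png'); cv2.imwrite('pics/top0b.png',cv2.resize(a[110:380,100:500],None,fx=2,fy=2,interpolation=3))
E
```

```text
(no output)
```

View pics/scene0.png

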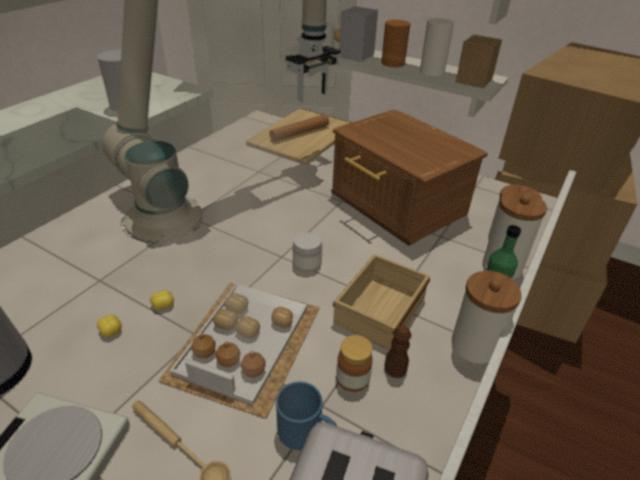

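View pics/top0b.png

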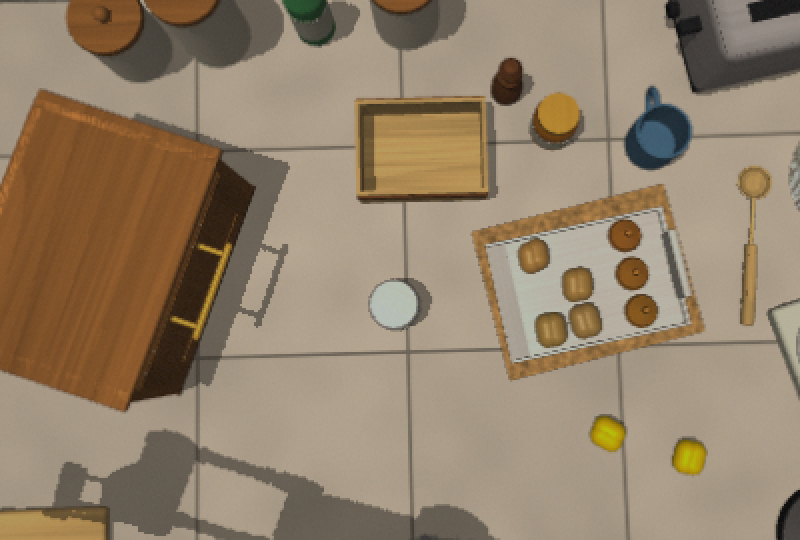

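Both views show 4 brown potatoes (crop 533,255; 577,284; 551,329; 585,320), 3 onions with necks (625,235; 632,273; 641,310), and two yellow look-alikes off the tray (607,433; 690,457) that stay put. The cabinet is at the left, its handle around (212,290), and the tin stands between bin and tray.

```bash
cat > b.py <<'E'
from h import *
c=cal('top'); P=np.load('top0c.npy'); S=np.load('scene0c.npy')
def fp(cu,cv): return 100+cu/2,110+cv/2
def pt(cu,cv,r=1):
    u,v=[int(round(x)) for x in fp(cu,cv)]; return np.round(np.nanmedian(P[v-r:v+r+1,u-r:u+r+1].reshape(-1,3),0),4)
for n,q in dict(cabTL=(42,94),cabTR=(218,153),cabBR=(124,405),hand_a=(227,250),hand_b=(197,335),hand_m=(212,292),tin=(393,304),on0=(625,235),on1=(632,273),on2=(641,310),po0=(533,255),po1=(577,284),po2=(551,329),po3=(585,320),plate=(675,263),trayfloor=(545,290),matA=(476,234),matB=(661,188),matC=(701,327),matD=(513,376),crTL=(360,101),crTR=(485,101),crBL=(360,195),crBR=(485,195),crfloor=(420,150),counter=(300,450)).items(): print(n,pt(*q))
# top board: points z>0.2
m=(np.abs(P[...,2]-0.208)<.008)&(P[...,1]>.1); u=m[:, :250]; 
n,l,stt,_=cv2.connectedComponentsWithStats(m.astype(np.uint8)); i=1+np.argmax(stt[1:,4]); Q=P[l==i]; r=cv2.minAreaRect((Q[:,:2]*1000).astype(np.float32)); print('cab',r,Q[:,2].mean(), np.round(cv2.boxPoints(r)))
hsv=cv2.cvtColor(cv2.imread('pics/top0.png'),cv2.COLOR_BGR2HSV)
# tray: grayish in region near tray
m=np.zeros((480,640),bool); m[200:300,335:450]=1
tm=m&(hsv[...,1]<60)&(P[...,2]>.004)&(P[...,2]<.03)
Q=P[tm]; r=cv2.minAreaRect((Q[:,:2]*1000).astype(np.float32)); print('tray',r,np.median(Q[:,2]))
pm=m&(P[...,2]>.05)&(hsv[...,1]<70); Q=P[pm]; print('plate',len(Q),Q.mean(0),Q[:,:2].min(0),Q[:,:2].max(0))
E
python3 b.py
```

```text
cabTL [0.7242 0.4923 0.2091]
cabTR [0.6428 0.2686 0.2072]
cabBR [0.3254 0.3868 0.2069]
hand_a [0.519  0.2632 0.1774]
hand_b [0.4079 0.306  0.1777]
hand_m [0.4642 0.2842 0.179 ]
tin [0.4469 0.0571 0.076 ]
on0 [ 0.5367 -0.2795  0.0559]
on1 [ 0.4839 -0.2874  0.0603]
on2 [ 0.4293 -0.2957  0.0623]
po0 [ 0.5125 -0.1466  0.044 ]
po1 [ 0.4699 -0.2089  0.045 ]
po2 [ 0.4072 -0.1714  0.0442]
po3 [ 0.4176 -0.2184  0.044 ]
plate [ 0.4936 -0.3508  0.0595]
trayfloor [ 0.4645 -0.1662  0.0105]
matA [ 0.552  -0.0675  0.0062]
matB [ 0.6144 -0.3462  0.0056]
matC [ 0.402  -0.3948  0.0073]
matD [ 0.3385 -0.1145  0.0038]
crTL [0.7444 0.1    0.0709]
crTR [ 0.7413 -0.0828  0.0712]
crBL [0.6043 0.1003 0.0682]
crBR [ 0.6057 -0.0802  0.0292]
crfloor [0.683  0.0135 0.0069]
counter [0.2393 0.2017 0.0021]
cab ((524.0797119140625, 443.12713623046875), (254.9117889404297, 355.5018615722656), 69.48819732666016) 0.2086966490042199 [[313. 386.]
 [646. 261.]
 [735. 500.]
 [402. 625.]]
tray ((481.06146240234375, -228.26564025878906), (343.95611572265625, 297.93121337890625), 88.2725601196289) 0.010278280976005218
plate 213 [ 0.48533784 -0.31514051  0.2045847 ] [ 0.38705803 -0.36873531] [ 0.54369366 -0.01826898]
```

```bash
python3 -m pendant '[{"linear":[0,0,0.2],"turn":0},{"linear":[0,0,0.4],"turn":-0.068},{"linear":[0.2,-0.2,0.4],"turn":-0.068},{"linear":[0.4,-0.4,0.4],"turn":-0.068},{"linear":[0.6,-0.6,0.4],"turn":-0.068},{"linear":[0.8,-0.8,0.4],"turn":-0.068},{"linear":[1,-1,0.4],"turn":-0.068},{"linear":[1,-1,0.4],"turn":-0.068},{"linear":[1,-1,0.4],"turn":-0.068}]' 0.64
cat > w.py <<'E'
from h import *
import sys
s=st(); c=cal('wrist'); pic,dep=optics.grab_frame('wrist'); n=sys.argv[1]; cv2.imwrite(f'pics/w{n}.png',pic[...,::-1]); P=cloud(c,dep); np.save(f'w{n}c.npy',P); print('cam',-c[4].T@c[5])
E
python3 w.py 1; python3 - <<'E'
import sys; sys.path.insert(0,'.')
from h import *
P=np.load('w1c.npy'); im=cv2.imread('pics/w1.png'); hsv=cv2.cvtColor(im,cv2.COLOR_BGR2HSV)
o=np.array([-.351,-.937]); 
m=(abs(P[...,2]-.173)<.012)&(abs((P[...,:2]-[.466,.286])@o)<.03)&(np.abs((P[...,:2]-[.466,.286])@[-.937,.351])<.08)
Q=P[m]; print(len(Q)); 
if len(Q)>20:
    r=cv2.minAreaRect((Q[:,:2]*1000).astype(np.float32)); print(r,Q.mean(0),Q[:,2].max())
E
```

```text
time: 2.82
ee_pos: [0.3951, 0.305, 0.3054]
orientation: [0.181, 0.984, -0.0, 0.0]
contact_force: [-0.3, -0.2, -0.4]
finger_gap: 0.034
finger_force: 0.0
t2.83 [0.3951 0.305  0.3054] yaw-ish R [ 0.355  0.935 -0.   ] z [ 0.    -0.001 -1.   ] gap 0.034025155464002206
cam [0.31528897 0.33452292 0.48471651]
2172
((470.6971740722656, 297.31439208984375), (35.16625213623047, 132.8707275390625), 69.38729858398438) [0.46319918 0.29165509 0.17681446] 0.18008587366117634
```

View pics/w1.png

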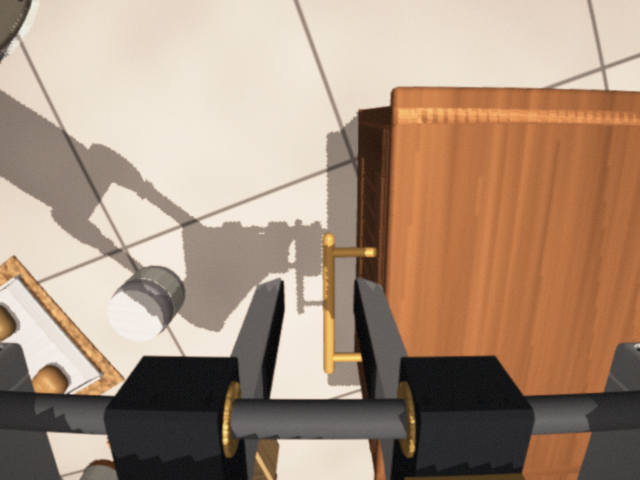

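The wrist view shows the brass bar running upright at column 329, rows 235–372, with posts at rows 252 and 357 and the cabinet to the right.

```bash
python3 - <<'E'
from h import *
P=np.load('w1c.npy')
for v in (240,262,300,330,368): print(v,np.round(P[v,327:332].mean(0),4))
c=cal('wrist'); a=at_z(c,(329,235),.173); b=at_z(c,(329,372),.173); print(a,b,(a+b)/2, np.linalg.norm(a-b))
print('front edge top board',[np.round(P[v,396:400].mean(0),4) for v in (150,300)])
# top cam, same points at z=.173+
c=cal('top'); a=at_z(c,(100+227/2,110+245/2),.176);b=at_z(c,(100+197/2,110+337/2),.176);print('top',a,b,(a+b)/2,np.linalg.norm(a-b))
# two-view height: scene detection of the bar middle vs wrist
print(tri([ray(cal('scene'),(358+0,168)),ray(cal('wrist'),(329,304))]))
E
```

```text
240 [0.4089 0.3078 0.1781]
262 [0.4266 0.3012 0.178 ]
300 [0.4584 0.2894 0.1784]
330 [0.4857 0.2793 0.1777]
368 [0.5218 0.266  0.1781]
[0.40506375 0.31016144 0.173     ] [0.52792104 0.26493268 0.173     ] [0.4664924  0.28754706 0.173     ] 0.13091812382540263
front edge top board [array([0.356 , 0.3764, 0.2079]), array([0.4634, 0.3425, 0.2077])]
top [0.52552918 0.2654413  0.176     ] [0.4065726  0.30462785 0.176     ] [0.46605089 0.28503457 0.176     ] 0.12524476812652097
[0.46153239 0.28663883 0.17009908]
```

```bash
python3 -m pendant '[{"linear":[0.28,-0.072,0],"turn":0},{"linear":[0.28,-0.072,0],"turn":0},{"linear":[0.28,-0.072,-0.2],"turn":0},{"linear":[0.28,-0.072,-0.35],"turn":0},{"linear":[0.28,-0.072,-0.5],"turn":0},{"linear":[0.28,-0.072,-0.59],"turn":0},{"linear":[0.28,-0.072,-0.59],"turn":0}]' && python3 -m pendant '[{"linear":[0,0,0],"turn":0},{"linear":[0,0,0],"turn":0},{"linear":[0,0,0],"turn":0},{"linear":[0,0,0],"turn":0}]' 1
```

```text
time: 3.75
ee_pos: [0.4606, 0.2895, 0.1565]
orientation: [0.178, 0.984, -0.001, -0.002]
contact_force: [0.5, -0.1, 0.8]
finger_gap: 0.0339
finger_force: 0.0
time: 4.25
ee_pos: [0.4632, 0.288, 0.1592]
orientation: [0.178, 0.984, -0.001, 0.0]
contact_force: [-1.7, -3.6, 5.4]
finger_gap: 0.0088
finger_force: 30.0
```

```bash
python3 -m pendant '[{"linear":[-0.011,-0.029,-0.008],"turn":0},{"linear":[-0.022,-0.058,-0.02],"turn":0},{"linear":[-0.033,-0.087,-0.033],"turn":0},{"linear":[-0.043,-0.115,-0.046],"turn":0},{"linear":[-0.053,-0.142,-0.062],"turn":0},{"linear":[-0.063,-0.168,-0.078],"turn":0},{"linear":[-0.081,-0.218,-0.115],"turn":0},{"linear":[-0.099,-0.265,-0.158],"turn":0},{"linear":[-0.115,-0.307,-0.205],"turn":0},{"linear":[-0.129,-0.344,-0.257],"turn":0},{"linear":[-0.141,-0.377,-0.312],"turn":0},{"linear":[-0.143,-0.383,-0.315],"turn":0},{"linear":[-0.143,-0.383,-0.315],"turn":0},{"linear":[-0.143,-0.383,-0.315],"turn":0}]'
```

```text
time: 6.0
ee_pos: [0.4286, 0.1944, 0.0794]
orientation: [0.179, 0.984, 0.001, 0.001]
contact_force: [2.2, 4.2, -6.0]
finger_gap: 0.0092
finger_force: 30.0
```

```bash
python3 -m pendant '[{"linear":[-0.003,-0.008,0],"turn":0},{"linear":[-0.006,-0.015,0],"turn":0},{"linear":[-0.006,-0.015,0],"turn":0},{"linear":[-0.006,-0.015,0],"turn":0},{"linear":[-0.006,-0.016,0.1],"turn":0},{"linear":[-0.006,-0.017,0.2],"turn":0},{"linear":[-0.006,-0.017,0.4],"turn":0},{"linear":[-0.006,-0.017,0.6],"turn":0},{"linear":[-0.006,-0.017,0.8],"turn":0},{"linear":[-0.006,-0.017,0.8],"turn":0}]' 0.787
python3 a.py >/dev/null; python3 - <<'E'
from h import *
s=st()
c=cal('top'); P=np.load('top0c.npy'); im=cv2.imread('pics/top0.png')
cv2.imwrite('pics/top1b.png',cv2.resize(im[110:380,100:500],None,fx=2,fy=2,interpolation=3))
E
```

```text
time: 7.25
ee_pos: [0.4273, 0.1886, 0.2828]
orientation: [0.178, 0.984, 0.001, 0.003]
contact_force: [0.7, -0.0, -0.1]
finger_gap: 0.0196
finger_force: 0.0
t8.95 [0.426  0.1889 0.2792] yaw-ish R [0.351 0.936 0.   ] z [ 0.  0. -1.] gap 0.020177355589102816
```

View pics/top1b.png

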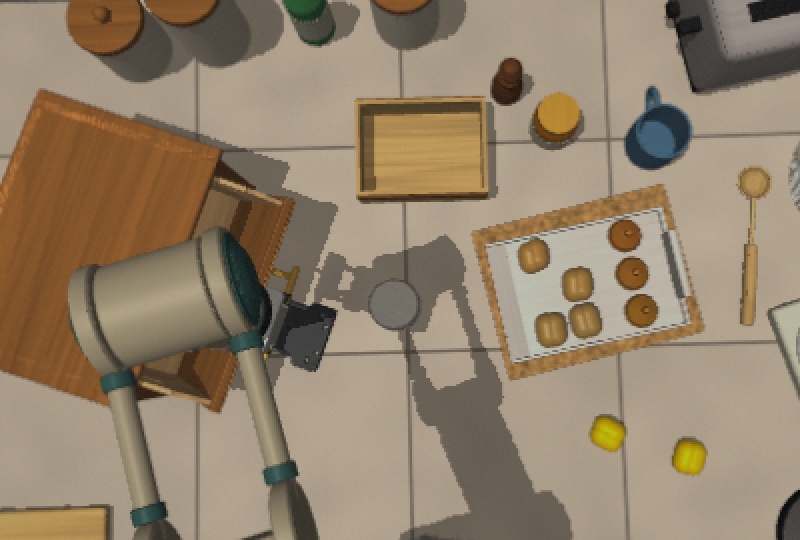

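The bin front stands open (its top edge running from crop 293,200 to 215,410); nothing else has moved. Next I look closely at the onions.

```bash
python3 -m pendant '[{"linear":[0,-0.25,0],"turn":0.09},{"linear":[0,-0.5,0],"turn":0.18},{"linear":[0,-0.75,0],"turn":0.27},{"linear":[0,-1,0],"turn":0.367},{"linear":[0,-1,0],"turn":0.367}]' 0.3 >/dev/null; python3 -m pendant '[{"linear":[0.15,-0.2,0],"turn":0},{"linear":[0.3,-0.4,0],"turn":0},{"linear":[0.4,-0.6,0],"turn":0},{"linear":[0.4,-0.75,0],"turn":0},{"linear":[0.4,-0.75,0],"turn":0},{"linear":[0.4,-0.75,0],"turn":0}]'; python3 w.py 2; python3 - <<'E'
from h import *
c=cal('wrist')
for q in ('onion0','potato0','tray_handle'): 
  for r in place_of('wrist',q): print(q,round(r['p'],2),np.round(r['uv']),np.round(at_z(c,r['uv'],.03),4))
E
```

```text
time: 10.32
ee_pos: [0.5258, -0.2478, 0.2791]
orientation: [-0.109, 0.994, 0.001, -0.0]
contact_force: [0.7, -0.3, 0.5]
finger_gap: 0.0658
finger_force: 0.0
t10.32 [ 0.5258 -0.2478  0.2791] yaw-ish R [-0.216  0.976  0.001] z [-0.     0.001 -1.   ] gap 0.06579318913098414
cam [ 0.44259671 -0.26715887  0.45850848]
onion0 0.95 [286. 202.] [ 0.5404 -0.2816  0.03  ]
onion0 0.84 [287.  92.] [ 0.4278 -0.3027  0.03  ]
onion0 0.64 [286. 147.] [ 0.4821 -0.2929  0.03  ]
potato0 0.86 [365. 153.] [ 0.4696 -0.2102  0.03  ]
potato0 0.79 [405. 209.] [ 0.519  -0.1517  0.03  ]
potato0 0.77 [367. 102.] [ 0.4193 -0.2204  0.03  ]
potato0 0.65 [420. 102.] [ 0.4071 -0.1678  0.03  ]
potato0 0.65 [290.  94.] [ 0.4287 -0.2993  0.03  ]
potato0 0.28 [471. 154.] [ 0.4459 -0.099   0.03  ]
tray_handle 0.71 [222. 148.] [ 0.4973 -0.3592  0.03  ]
```

View pics/w2.png

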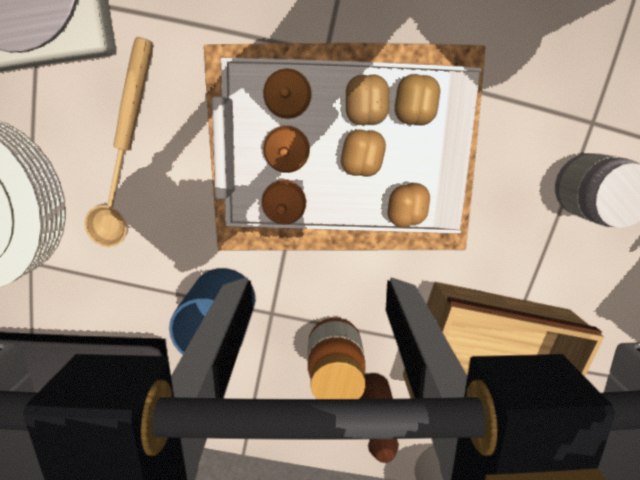

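```bash
cat > on.py <<'E'
from h import *
import sys
def onions(P,pix):
    im=cv2.imread(pix); hsv=cv2.cvtColor(im,cv2.COLOR_BGR2HSV)
    m=((hsv[...,0]<14)&(hsv[...,1]>150)&(P[...,2]>.02)&(P[...,2]<.12)).astype(np.uint8)
    n,l,s,_=cv2.connectedComponentsWithStats(cv2.morphologyEx(m,cv2.MORPH_OPEN,np.ones((3,3))))
    for i in range(1,n):
        if s[i,4]>300:
            Q=P[l==i]; (x,y),r=cv2.minEnclosingCircle((Q[:,:2]*1000).astype(np.float32)); t=np.array([-.217,.976]); a=Q[:,:2]@t; b=Q[:,:2]@[.976,.217]
            mid=t*(a.max()+a.min())/2+np.array([.976,.217])*(b.max()+b.min())/2
            print(s[i,:5],'circ',round(x),round(y),round(r),'mid',np.round(mid,4),'ext',np.round([np.ptp(a),np.ptp(b)],3),'z',Q[:,2].min().round(3),Q[:,2].max().round(4))
if __name__=='__main__': onions(np.load(sys.argv[1]),sys.argv[2])
E
python3 on.py w2c.npy pics/w2.png; python3 - <<'E'
from h import *
P=np.load('w2c.npy'); 
m=np.zeros((480,640),bool); m[40:250,200:490]=1
hsv=cv2.cvtColor(cv2.imread('pics/w2.png'),cv2.COLOR_BGR2HSV)
Q=P[m&(P[...,2]>.045)&(P[...,2]<.08)&(hsv[...,1]<60)]; Q=Q; print('plate',len(Q),np.round(Q.mean(0),4),cv2.minAreaRect((Q[:,:2]*1000).astype(np.float32)),Q[:,2].max())
F=P[m&(P[...,2]>.004)&(P[...,2]<.022)&(hsv[...,1]<60)]; print('tray',cv2.minAreaRect((F[:,:2]*1000).astype(np.float32)),np.median(F[:,2]))
# top view two-view check: triangulate onion necks and plate
n=[(287,93),(286,150),(283,209)]
for w,t in zip(n,[(641,310),(632,273),(625,235)]): print(np.round(tri([ray(cal('wrist'),w),ray(cal('top'),(100+t[0]/2,110+t[1]/2))]),4))
E
```

```text
[ 265  127   43   44 1425] circ 483 -292 23 mid [ 0.4825 -0.2921] ext [0.043 0.043] z 0.033 0.0682
[ 263  181   42   42 1396] circ 539 -284 23 mid [ 0.5379 -0.2838] ext [0.044 0.043] z 0.032 0.0682
[309 339  55  32 858] circ 704 -189 31 mid [ 0.6928 -0.1908] ext [0.062 0.033] z 0.054 0.0813
plate 1533 [ 0.4932 -0.3536  0.0606] ((494.5411682128906, -354.60247802734375), (98.25880432128906, 12.298321723937988), 10.79121208190918) 0.06537750366523025
tray ((462.7327575683594, -238.489990234375), (200.1558380126953, 295.4352722167969), 10.6475191116333) 0.009699762345916834
[ 0.4295 -0.3016  0.042 ]
[ 0.4843 -0.2917  0.0398]
[ 0.5388 -0.2805  0.0638]
```

```bash
python3 -m pendant '[{"linear":[0.048,-0.144,-0.2],"turn":-0.017},{"linear":[0.048,-0.144,-0.45],"turn":-0.017},{"linear":[0.048,-0.144,-0.65],"turn":-0.017},{"linear":[0.048,-0.144,-0.8],"turn":-0.017},{"linear":[0.048,-0.144,-0.8],"turn":-0.017}]'; python3 -m pendant '[{"linear":[0,0,-0.12],"turn":0},{"linear":[0,0,-0.25],"turn":0},{"linear":[0,0,-0.25],"turn":0},{"linear":[0,0,-0.25],"turn":0}]'; python3 -m pendant '[{"linear":[0,0,0],"turn":0},{"linear":[0,0,0],"turn":0},{"linear":[0,0,0],"turn":0},{"linear":[0,0,0],"turn":0}]' 1
```

```text
time: 11.15
ee_pos: [0.536, -0.2824, 0.0768]
orientation: [-0.096, 0.995, 0.002, -0.002]
contact_force: [-0.7, 0.3, 0.1]
finger_gap: 0.0662
finger_force: 0.0
time: 11.65
ee_pos: [0.5396, -0.2854, 0.0191]
orientation: [-0.096, 0.995, -0.001, 0.001]
contact_force: [-1.4, -1.1, -0.3]
finger_gap: 0.0659
finger_force: 0.0
time: 12.15
ee_pos: [0.5387, -0.2849, 0.0181]
orientation: [-0.095, 0.995, -0.001, 0.001]
contact_force: [-0.3, 0.2, 5.7]
finger_gap: 0.0473
finger_force: 30.0
```

```bash
python3 -m pendant '[{"linear":[0,0,0.15],"turn":0},{"linear":[0,0,0.35],"turn":0},{"linear":[0.05,0.1,0.5],"turn":0},{"linear":[0.2,0.3,0.5],"turn":0},{"linear":[0.35,0.5,0.5],"turn":0},{"linear":[0.5,0.75,0.5],"turn":0},{"linear":[0.66,1,0.5],"turn":0},{"linear":[0.66,1,0.5],"turn":0}]'; python3 -m pendant '[{"linear":[0,0.16,0],"turn":0},{"linear":[0,0.32,0],"turn":0},{"linear":[0,0.32,-0.15],"turn":0},{"linear":[0,0.32,-0.3],"turn":0},{"linear":[0,0.32,-0.42],"turn":0},{"linear":[0,0.32,-0.48],"turn":0},{"linear":[0,0.32,-0.48],"turn":0}]'
```

```text
time: 13.15
ee_pos: [0.7042, -0.0311, 0.1411]
orientation: [-0.097, 0.995, 0.001, -0.0]
contact_force: [-0.0, -0.8, -0.6]
finger_gap: 0.0474
finger_force: 30.0
time: 14.02
ee_pos: [0.7022, 0.0448, 0.0207]
orientation: [-0.095, 0.995, 0.0, -0.001]
contact_force: [-0.1, 0.2, 0.8]
finger_gap: 0.0473
finger_force: 30.0
```

```bash
python3 -m pendant '[{"linear":[0,0,0],"turn":0},{"linear":[0,0,0],"turn":0},{"linear":[0,0,0],"turn":0},{"linear":[0,0,0.2],"turn":0},{"linear":[0,0,0.48],"turn":0},{"linear":[0,0,0.6],"turn":0}]' 0.383; python3 -m pendant '[{"linear":[-0.2,-0.25,0],"turn":0},{"linear":[-0.4,-0.5,0],"turn":0},{"linear":[-0.6,-0.75,0],"turn":0},{"linear":[-0.8,-1,0],"turn":0},{"linear":[-0.8,-1,0],"turn":0}]' 0.3; python3 w.py 3; python3 on.py w3c.npy pics/w3.png
```

```text
time: 14.78
ee_pos: [0.7043, 0.0454, 0.1761]
orientation: [-0.096, 0.995, -0.0, 0.003]
contact_force: [0.7, -0.5, -1.2]
finger_gap: 0.0579
finger_force: 0.0
time: 15.4
ee_pos: [0.5066, -0.2, 0.1725]
orientation: [-0.096, 0.995, -0.001, 0.001]
contact_force: [1.2, -0.1, 0.7]
finger_gap: 0.0657
finger_force: 0.0
t15.40 [ 0.5066 -0.2     0.1725] yaw-ish R [-0.191  0.982 -0.001] z [ 0.001 -0.001 -1.   ] gap 0.06571460817119443
cam [ 0.42265649 -0.2167764   0.35180075]
[ 184  144   58   58 2531] circ 483 -291 23 mid [ 0.482  -0.2901] ext [0.043 0.045] z 0.032 0.0684
[340 452  27  28 486] circ 756 -116 15 mid [ 0.7545 -0.1163] ext [0.027 0.017] z 0.022 0.0522
```

```bash
python3 -m pendant '[{"linear":[-0.05,-0.18,0],"turn":0},{"linear":[-0.098,-0.364,-0.05],"turn":0},{"linear":[-0.098,-0.364,-0.25],"turn":0},{"linear":[-0.098,-0.364,-0.45],"turn":0},{"linear":[-0.098,-0.364,-0.62],"turn":0},{"linear":[-0.098,-0.364,-0.62],"turn":0},{"linear":[-0.098,-0.364,-0.62],"turn":0}]'; python3 -m pendant '[{"linear":[0,0,0],"turn":0},{"linear":[0,0,0],"turn":0},{"linear":[0,0,0],"turn":0},{"linear":[0,0,0],"turn":0},{"linear":[0,0,0.15],"turn":0},{"linear":[0,0,0.35],"turn":0},{"linear":[0.1,0.15,0.5],"turn":0},{"linear":[0.2,0.4,0.5],"turn":0},{"linear":[0.4,0.6,0.5],"turn":0},{"linear":[0.52,0.8,0.5],"turn":0},{"linear":[0.65,1,0.5],"turn":0},{"linear":[0.65,1,0.5],"turn":0}]' 1
```

```text
time: 16.32
ee_pos: [0.4846, -0.2904, 0.0183]
orientation: [-0.096, 0.995, -0.001, 0.001]
contact_force: [0.8, 0.5, -0.1]
finger_gap: 0.0661
finger_force: 0.0
time: 17.82
ee_pos: [0.6474, -0.0356, 0.1414]
orientation: [-0.098, 0.995, 0.001, 0.0]
contact_force: [0.8, -0.4, -1.4]
finger_gap: 0.0475
finger_force: 30.0
```

```bash
cat > cr.py <<'E'
from h import *
P=cloud(cal('wrist'),optics.grab_frame('wrist')[1])
c=cal('top'); T=cloud(c,optics.grab_frame('top')[1])
for n,C in (('wrist',P),('top',T)):
    m=(abs(C[...,2]-.07)<.006)&(C[...,0]>.55)&(C[...,0]<.80)&(C[...,1]>-.14)&(C[...,1]<.2)
    k,l,s,_=cv2.connectedComponentsWithStats(m.astype(np.uint8),connectivity=8)
    for i in range(1,k):
        if s[i,4]>60: Q=C[l==i]; print(n,s[i,4],np.round(cv2.minAreaRect((Q[:,:2]*1000).astype(np.float32))[0]),np.round(cv2.minAreaRect((Q[:,:2]*1000).astype(np.float32))[1]),Q[:,:2].min(0).round(3),Q[:,:2].max(0).round(3))
E
python3 cr.py
```

```text
wrist 6699 [655.  11.] [191. 107.] [ 0.601 -0.084] [0.708 0.107]
wrist 1479 [742. -14.] [ 8. 95.] [ 0.738 -0.062] [0.746 0.033]
top 167 [676.  84.] [ 47. 146.] [0.604 0.06 ] [0.749 0.107]
top 174 [609. -24.] [ 48. 136.] [ 0.601 -0.083] [0.654 0.046]
```

```bash
python3 -m pendant '[{"linear":[0,0.16,0],"turn":0},{"linear":[0,0.32,0],"turn":0},{"linear":[0,0.32,-0.15],"turn":0},{"linear":[0,0.32,-0.3],"turn":0},{"linear":[0,0.32,-0.42],"turn":0},{"linear":[0,0.32,-0.48],"turn":0},{"linear":[0,0.32,-0.48],"turn":0}]'; python3 -m pendant '[{"linear":[0,0,0],"turn":0},{"linear":[0,0,0],"turn":0},{"linear":[0,0,0],"turn":0},{"linear":[0,0,0.2],"turn":0},{"linear":[0,0,0.48],"turn":0},{"linear":[0,0,0.6],"turn":0}]' 0.383; python3 -m pendant '[{"linear":[-0.15,-0.25,0.1],"turn":0},{"linear":[-0.3,-0.5,0.1],"turn":0},{"linear":[-0.45,-0.75,0.1],"turn":0},{"linear":[-0.55,-1,0.1],"turn":0},{"linear":[-0.55,-1,0.1],"turn":0}]' 0.3; python3 w.py 4; python3 on.py w4c.npy pics/w4.png
```

```text
time: 18.8
ee_pos: [0.6449, 0.0392, 0.0211]
orientation: [-0.095, 0.996, 0.0, -0.001]
contact_force: [0.5, 0.2, -0.9]
finger_gap: 0.0471
finger_force: 30.0
time: 19.55
ee_pos: [0.6471, 0.0405, 0.1758]
orientation: [-0.096, 0.995, -0.0, 0.003]
contact_force: [0.2, 1.0, 0.3]
finger_gap: 0.0579
finger_force: 0.0
time: 20.18
ee_pos: [0.507, -0.2118, 0.1975]
orientation: [-0.095, 0.996, -0.001, 0.0]
contact_force: [1.2, 0.5, 0.4]
finger_gap: 0.0661
finger_force: 0.0
t20.18 [ 0.507  -0.2118  0.1975] yaw-ish R [-0.189  0.982 -0.001] z [ 0.001 -0.001 -1.   ] gap 0.06606390599790528
cam [ 0.42307571 -0.22835319  0.37686459]
[345 441  30  32 499] circ 759 -119 17 mid [ 0.7568 -0.1191] ext [0.031 0.018] z 0.026 0.0653
```

```bash
python3 - <<'E'
from h import *
P=np.load('w4c.npy')
t=np.array([-.19,.982]);
m=(P[...,2]>.025)&(P[...,2]<.075)&(np.hypot(P[...,0]-.428,P[...,1]+.3015)<.045); m&=(P[...,:2]-[.494,-.354])@t>.02
Q=P[m]; a=Q[:,:2]@t; b=Q[:,:2]@[.982,.19]; print(m.sum(),'mid',t*(a.max()+a.min())/2+np.array([.982,.19])*(b.max()+b.min())/2,np.ptp(a),np.ptp(b),Q[:,2].max(),Q[Q[:,2].argmax()])
c=cal('wrist')
for r in place_of('wrist','onion0'): print(round(r['p'],2),r['uv'],at_z(c,r['uv'],.03))
E
```

```text
2877 mid [ 0.42900892 -0.30244507] 0.0482413094823233 0.04975804760861907 0.06818983534214118 [ 0.43054526 -0.30107818  0.06818984]
0.61 [230.4, 105.5] [ 0.42757083 -0.30691739  0.03      ]
0.18 [329.4, 108.1] [ 0.41453032 -0.22545384  0.03      ]
```

```bash
python3 -m pendant '[{"linear":[-0.15,-0.18,0],"turn":0},{"linear":[-0.312,-0.36,-0.1],"turn":0},{"linear":[-0.312,-0.36,-0.3],"turn":0},{"linear":[-0.312,-0.36,-0.5],"turn":0},{"linear":[-0.312,-0.36,-0.66],"turn":0},{"linear":[-0.312,-0.36,-0.72],"turn":0},{"linear":[-0.312,-0.36,-0.72],"turn":0},{"linear":[-0.312,-0.36,-0.72],"turn":0}]'; python3 -m pendant '[{"linear":[0,0,0],"turn":0},{"linear":[0,0,0],"turn":0},{"linear":[0,0,0],"turn":0},{"linear":[0,0,0],"turn":0},{"linear":[0,0,0.15],"turn":0},{"linear":[0,0,0.35],"turn":0},{"linear":[0.1,0.1,0.5],"turn":0},{"linear":[0.3,0.25,0.5],"turn":0},{"linear":[0.5,0.4,0.5],"turn":0},{"linear":[0.7,0.6,0.5],"turn":0},{"linear":[0.85,0.8,0.5],"turn":0},{"linear":[0.98,1,0.5],"turn":0},{"linear":[0.98,1,0.5],"turn":0}]' 1; python3 cr.py
```

```text
time: 21.28
ee_pos: [0.4318, -0.3004, 0.0183]
orientation: [-0.096, 0.995, -0.001, 0.001]
contact_force: [-0.1, -0.5, -0.4]
finger_gap: 0.0658
finger_force: 0.0
time: 22.9
ee_pos: [0.6768, -0.0455, 0.1407]
orientation: [-0.098, 0.995, 0.001, -0.0]
contact_force: [-0.0, 0.1, -1.6]
finger_gap: 0.0472
finger_force: 30.0
wrist 7600 [667.  11.] [191. 133.] [ 0.601 -0.084] [0.734 0.107]
wrist 64 [741. -67.] [7. 7.] [ 0.738 -0.071] [ 0.745 -0.064]
wrist 224 [ 759. -118.] [26.  9.] [ 0.755 -0.131] [ 0.764 -0.106]
wrist 245 [742.   0.] [19.  8.] [ 0.738 -0.01 ] [0.746 0.01 ]
wrist 172 [740.  62.] [ 5. 33.] [0.738 0.046] [0.743 0.079]
top 169 [675.  84.] [ 47. 146.] [0.602 0.059] [0.748 0.107]
top 107 [637. -75.] [45. 94.] [ 0.602 -0.083] [ 0.688 -0.033]
```

```bash
python3 -m pendant '[{"linear":[0,0.08,0],"turn":0},{"linear":[0,0.08,-0.15],"turn":0},{"linear":[0,0.08,-0.3],"turn":0},{"linear":[0,0.08,-0.42],"turn":0},{"linear":[0,0.08,-0.48],"turn":0},{"linear":[0,0.08,-0.48],"turn":0}]'; python3 -m pendant '[{"linear":[0,0,0],"turn":0},{"linear":[0,0,0],"turn":0},{"linear":[0,0,0],"turn":0},{"linear":[0,0,0.2],"turn":0},{"linear":[0,0,0.48],"turn":0},{"linear":[0,0,0.7],"turn":0}]' 0.383; python3 -m pendant '[{"linear":[-0.15,-0.25,0],"turn":0},{"linear":[-0.3,-0.5,0],"turn":0},{"linear":[-0.45,-0.75,0],"turn":0},{"linear":[-0.6,-0.9,0],"turn":0},{"linear":[-0.6,-0.9,0],"turn":0}]' 0.5; python3 w.py 5; python3 - <<'E'
from h import *
pic,dep=optics.grab_frame('top'); c=cal('top'); np.save('t5c.npy',cloud(c,dep)); cv2.imwrite('pics/t5.png',cv2.resize(pic[110:380,100:500,::-1],None,fx=2,fy=2,interpolation=3))
E
```

```text
time: 23.75
ee_pos: [0.6743, -0.0299, 0.0211]
orientation: [-0.095, 0.995, 0.0, -0.001]
contact_force: [0.7, 0.8, -0.7]
finger_gap: 0.0475
finger_force: 30.0
time: 24.5
ee_pos: [0.6752, -0.0295, 0.1989]
orientation: [-0.095, 0.995, 0.0, 0.0]
contact_force: [0.1, -0.9, 0.2]
finger_gap: 0.0581
finger_force: 0.0
time: 25.12
ee_pos: [0.5232, -0.2569, 0.1974]
orientation: [-0.094, 0.996, -0.0, -0.0]
contact_force: [0.0, 0.2, -0.4]
finger_gap: 0.047
finger_force: 0.0
t25.12 [ 0.5232 -0.2569  0.1974] yaw-ish R [-0.187  0.982 -0.001] z [ 0.    -0.001 -1.   ] gap 0.046974618710044116
cam [ 0.43946106 -0.27338273  0.37676901]
```

View pics/t5.png

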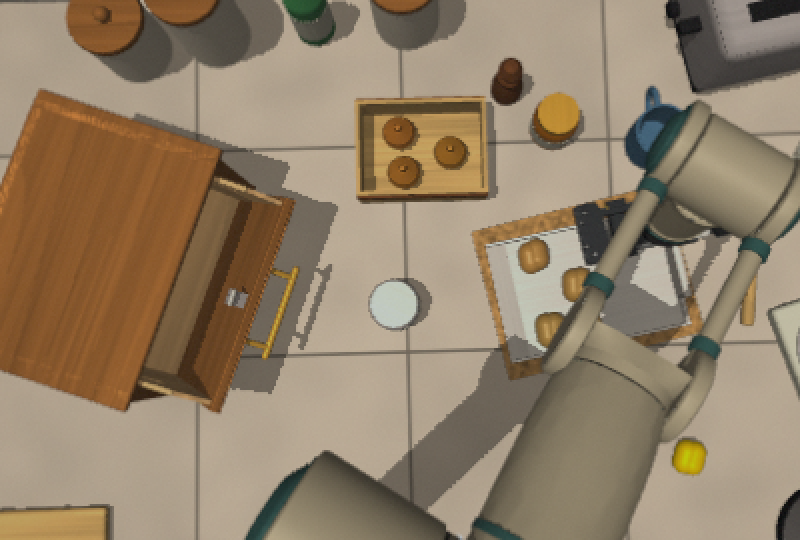

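```bash
python3 - <<'E'
from h import *
T=np.load('t5c.npy'); t=np.array([-.19,.982])
def pt(cu,cv): u,v=int(100+cu/2),int(110+cv/2); return np.round(np.median(T[v-1:v+2,u-1:u+2].reshape(-1,3),0),4)
# panel top edge: points z .12-.145 in front of cabinet
o=np.array([-.351,-.937]); F=np.array([.484,.328]); d=(T[...,:2]-F)@o; s=(T[...,:2]-F)@[-.937,.351]
m=(d>.02)&(d<.2)&(abs(s)<.16)&(T[...,2]>.05)&(T[...,2]<.2)
for lo in np.arange(-.15,.15,.05):
    k=m&(s>lo)&(s<lo+.05); Q=T[k]
    if len(Q): i=Q[:,2].argmax(); print('s',round(lo,2),len(Q),'zmax',Q[i].round(3),'d',d[k][i].round(3), 'panel pts',[(round(a,3),round(b,3)) for a,b in zip(d[k][::max(1,len(Q)//8)],Q[::max(1,len(Q)//8),2])])
P=np.load('w5c.npy')
m=(P[...,2]>.048)&(P[...,2]<.08)&(np.hypot(P[...,0]-.494,P[...,1]+.354)<.08)&(abs((P[...,:2]-[.494,-.354])@t)<.02); Q=P[m]; print('plate',len(Q),cv2.minAreaRect((Q[:,:2]*1000).astype(np.float32)),np.percentile(Q[:,2],[5,50,95]))
E
```

```text
s -0.15 434 zmax [0.601 0.255 0.191] d 0.027 panel pts [(np.float64(0.022), np.float64(0.188)), (np.float64(0.059), np.float64(0.177)), (np.float64(0.062), np.float64(0.148)), (np.float64(0.084), np.float64(0.158)), (np.float64(0.103), np.float64(0.154)), (np.float64(0.054), np.float64(0.11)), (np.float64(0.077), np.float64(0.14)), (np.float64(0.098), np.float64(0.158)), (np.float64(0.099), np.float64(0.154))]
s -0.1 433 zmax [0.5   0.219 0.166] d 0.096 panel pts [(np.float64(0.024), np.float64(0.068)), (np.float64(0.074), np.float64(0.136)), (np.float64(0.103), np.float64(0.151)), (np.float64(0.055), np.float64(0.112)), (np.float64(0.085), np.float64(0.152)), (np.float64(0.103), np.float64(0.157)), (np.float64(0.052), np.float64(0.106)), (np.float64(0.085), np.float64(0.152)), (np.float64(0.134), np.float64(0.125))]
s -0.05 493 zmax [0.461 0.261 0.179] d 0.071 panel pts [(np.float64(0.021), np.float64(0.061)), (np.float64(0.041), np.float64(0.091)), (np.float64(0.098), np.float64(0.159)), (np.float64(0.114), np.float64(0.131)), (np.float64(0.133), np.float64(0.122)), (np.float64(0.0
[... 824 characters left out ...]
6), np.float64(0.081)), (np.float64(0.052), np.float64(0.107)), (np.float64(0.059), np.float64(0.114)), (np.float64(0.102), np.float64(0.148))]
s 0.1 506 zmax [0.343 0.352 0.191] d 0.027 panel pts [(np.float64(0.023), np.float64(0.065)), (np.float64(0.042), np.float64(0.092)), (np.float64(0.059), np.float64(0.116)), (np.float64(0.064), np.float64(0.121)), (np.float64(0.038), np.float64(0.137)), (np.float64(0.105), np.float64(0.155)), (np.float64(0.101), np.float64(0.159)), (np.float64(0.087), np.float64(0.154)), (np.float64(0.106), np.float64(0.157))]
plate 2364 ((494.9677734375, -355.1266784667969), (98.9089584350586, 13.3628511428833), 10.618980407714844) [0.05116355 0.06251577 0.06416957]
```

Everything in the crate view is right: the three onions stand in the crate (crop 398,131; 403,171; 450,152). But the bar is at d≈0.13, z≈0.118, so the bin has come back to about 0.6 rad. It must be brought to its stop from inside with closed fingers before the tray is moved.

```bash
python3 -m pendant '[{"linear":[0,0,0.12],"turn":0},{"linear":[0,0.2,0.25],"turn":-0.05},{"linear":[0,0.4,0.25],"turn":-0.15},{"linear":[0,0.6,0.25],"turn":-0.25},{"linear":[0,0.8,0.25],"turn":-0.347},{"linear":[0,1,0.25],"turn":-0.347},{"linear":[0,1,0.25],"turn":-0.347}]' 1 >/dev/null; python3 -m pendant '[{"linear":[-0.02,0.25,0],"turn":0},{"linear":[-0.04,0.5,0],"turn":0},{"linear":[-0.06,0.75,0],"turn":0},{"linear":[-0.1,1,0],"turn":0},{"linear":[-0.1,1,0],"turn":0},{"linear":[-0.1,1,0],"turn":0}]'
```

```text
time: 26.85
ee_pos: [0.5005, 0.2455, 0.2591]
orientation: [0.175, 0.985, -0.0, 0.0]
contact_force: [0.3, 0.7, 0.9]
finger_gap: 0.0006
finger_force: 0.0
```

```bash
python3 -m pendant '[{"linear":[-0.006,0.064,0],"turn":0},{"linear":[-0.006,0.064,-0.2],"turn":0},{"linear":[-0.006,0.064,-0.4],"turn":0},{"linear":[-0.006,0.064,-0.49],"turn":0},{"linear":[-0.006,0.064,-0.49],"turn":0}]'; python3 -m pendant '[{"linear":[-0.014,-0.037,0],"turn":0},{"linear":[-0.028,-0.075,-0.01],"turn":0},{"linear":[-0.042,-0.112,-0.02],"turn":0},{"linear":[-0.056,-0.15,-0.04],"turn":0},{"linear":[-0.066,-0.176,-0.06],"turn":0},{"linear":[-0.074,-0.197,-0.06],"turn":0},{"linear":[-0.077,-0.206,-0.06],"turn":0},{"linear":[-0.077,-0.206,-0.06],"turn":0},{"linear":[-0.077,-0.206,-0.06],"turn":0}]'
```

```text
time: 27.48
ee_pos: [0.4979, 0.2603, 0.135]
orientation: [0.177, 0.984, -0.001, -0.002]
contact_force: [-0.2, 0.8, 0.8]
finger_gap: 0.0002
finger_force: 0.0
time: 28.6
ee_pos: [0.4853, 0.2228, 0.1272]
orientation: [0.179, 0.984, 0.015, 0.005]
contact_force: [1.8, 31.2, 14.7]
finger_gap: 0.0006
finger_force: 15.4
```

```bash
python3 -m pendant '[{"linear":[0.028,0.075,0],"turn":0},{"linear":[0.056,0.15,0.02],"turn":0},{"linear":[0.056,0.15,0.1],"turn":0},{"linear":[0.056,0.15,0.3],"turn":0},{"linear":[0.056,0.15,0.6],"turn":0},{"linear":[0.056,0.15,0.6],"turn":0}]'; python3 -m pendant '[{"linear":[0,-0.25,0],"turn":0.09},{"linear":[0,-0.5,0],"turn":0.18},{"linear":[0,-0.75,0],"turn":0.27},{"linear":[0,-1,0],"turn":0.347},{"linear":[0,-1,0],"turn":0.347}]' 0.5 ; python3 - <<'E'
from h import *
T=cloud(cal('top'),optics.grab_frame('top')[1]); o=np.array([-.351,-.937]); F=np.array([.481,.327]); d=(T[...,:2]-F)@o; s=(T[...,:2]-F)@[-.937,.351]
for lo in (-.14,-.1,.09,.12):
    k=(s>lo)&(s<lo+.03)&(d>.06)&(d<.2)&(T[...,2]>.05)&(T[...,2]<.2); Q=T[k]; dd=d[k]; i=dd>dd.max()-.012; print(lo,dd.max(),Q[i,2].max())
k=(abs(s)<.045)&(d>.11)&(d<.2)&(T[...,2]>.05)&(T[...,2]<.2);print('bar d,z',np.percentile(d[k],[50,95]),np.percentile(T[k][d[k]>np.percentile(d[k],80),2],[50]))
E
```

```text
time: 29.35
ee_pos: [0.4946, 0.2463, 0.2754]
orientation: [0.176, 0.984, 0.0, 0.003]
contact_force: [0.6, -0.0, -0.8]
finger_gap: 0.0005
finger_force: 0.0
time: 29.98
ee_pos: [0.4916, -0.0075, 0.2699]
orientation: [-0.092, 0.996, -0.001, -0.003]
contact_force: [0.2, 0.3, -0.5]
finger_gap: 0.0454
finger_force: 0.0
-0.14 0.12522448159333033 0.14612593048843658
-0.1 0.1254001969131584 0.14611088507926953
0.09 0.12711954882789794 0.14675471872361803
0.12 0.12722801053327729 0.14639266852409683
bar d,z [0.12322161 0.14758827] [0.09917584]
```

```bash
python3 -m pendant '[{"linear":[0,-0.25,0],"turn":0},{"linear":[0,-0.5,0],"turn":0},{"linear":[0,-0.75,0],"turn":0},{"linear":[0.014,-1,0],"turn":0},{"linear":[0.014,-1,0],"turn":0},{"linear":[0.014,-1,0],"turn":0}]'; python3 - <<'E'
from h import *
st(); c=cal('wrist'); pic,dep=optics.grab_frame('wrist'); P=cloud(c,dep); t=np.array([-.184,.983])
m=(P[...,2]>.05)&(P[...,2]<.08)&(np.hypot(P[...,0]-.494,P[...,1]+.354)<.08)&(abs((P[...,:2]-[.494,-.354])@t)<.025); Q=P[m]; print('plate',len(Q),cv2.minAreaRect((Q[:,:2]*1000).astype(np.float32)),np.percentile(Q[:,2],[5,50,95]))
E
```

```text
time: 30.78
ee_pos: [0.4967, -0.2508, 0.2706]
orientation: [-0.096, 0.995, 0.001, -0.001]
contact_force: [-0.7, -0.3, -0.2]
finger_gap: 0.0469
finger_force: 0.0
t30.77 [ 0.4967 -0.2508  0.2706] yaw-ish R [-0.191  0.982  0.003] z [-0.002  0.003 -1.   ] gap 0.04690200520217727
plate 1479 ((494.5746765136719, -354.9756774902344), (98.79753112792969, 12.832490921020508), 10.96065902709961) [0.05306929 0.06251568 0.06413896]
```

```bash
python3 -m pendant '[{"linear":[0,-0.2,0],"turn":0},{"linear":[-0.008,-0.417,0],"turn":0},{"linear":[-0.008,-0.417,-0.2],"turn":0},{"linear":[-0.008,-0.417,-0.4],"turn":0},{"linear":[-0.008,-0.417,-0.6],"turn":0},{"linear":[-0.008,-0.417,-0.8],"turn":0},{"linear":[-0.008,-0.417,-0.9],"turn":0},{"linear":[-0.008,-0.417,-0.99],"turn":0},{"linear":[-0.008,-0.417,-0.99],"turn":0},{"linear":[-0.008,-0.417,-0.99],"turn":0}]'; python3 -m pendant '[{"linear":[0,0,0],"turn":0},{"linear":[0,0,0],"turn":0},{"linear":[0,0,0],"turn":0},{"linear":[0,0,0],"turn":0},{"linear":[0,0,0],"turn":0}]' 1
```

```text
time: 32.08
ee_pos: [0.4961, -0.3561, 0.0253]
orientation: [-0.096, 0.995, -0.0, 0.001]
contact_force: [-1.0, -0.4, 0.0]
finger_gap: 0.0472
finger_force: 0.0
time: 32.7
ee_pos: [0.4946, -0.3556, 0.0245]
orientation: [-0.095, 0.995, 0.001, -0.0]
contact_force: [-1.0, 5.8, 4.4]
finger_gap: 0.0119
finger_force: 30.0
```

```bash
python3 -m pendant '[{"linear":[0,0,0.01],"turn":0},{"linear":[0,0,0.03],"turn":0},{"linear":[0,0,0.06],"turn":0},{"linear":[0,0,0.1],"turn":0},{"linear":[0,0,0.14],"turn":0},{"linear":[0,0,0.16],"turn":0},{"linear":[0,0,0.16],"turn":0}]'; cat > tr.py <<'E'
from h import *
import sys
s=st()
for n in sys.argv[2:]:
    pic,dep=optics.grab_frame(n); cv2.imwrite(f'pics/{sys.argv[1]}{n}.png',pic[...,::-1]); np.save(f'{sys.argv[1]}{n}.npy',cloud(cal(n),dep))
E
python3 tr.py L scene top; python3 - <<'E'
from h import *
c=cal('scene'); P=np.load('Lscene.npy'); hsv=cv2.cvtColor(cv2.imread('pics/Lscene.png'),cv2.COLOR_BGR2HSV)
t=np.array([-.187,.982]); h=np.array([.4946,-.3556])
for C,n in ((P,'scene'),(np.load('Ltop.npy'),'top')):
    im=cv2.imread(f'pics/L{n}.png'); hs=cv2.cvtColor(im,cv2.COLOR_BGR2HSV)
    a=(C[...,:2]-h)@t; b=(C[...,:2]-h)@[.982,.187]
    for lo in np.arange(.04,.28,.04):
        k=(a>lo)&(a<lo+.04)&(abs(b)<.08)&(C[...,2]<.15)&(C[...,2]>.02)&(hs[...,1]<50); print(n,round(lo,2),k.sum(),np.round(np.percentile(C[k][:,2],[25,50,75]),3) if k.sum() else '')
E
```

```text
time: 33.58
ee_pos: [0.4954, -0.3571, 0.0649]
orientation: [-0.095, 0.995, -0.0, 0.0]
contact_force: [0.0, -0.0, -5.4]
finger_gap: 0.012
finger_force: 30.0
t33.58 [ 0.4954 -0.3571  0.0649] yaw-ish R [-0.19   0.982 -0.001] z [ 0.001 -0.001 -1.   ] gap 0.012048279037321299
scene 0.04 875 [0.047 0.048 0.049]
scene 0.08 852 [0.046 0.047 0.048]
scene 0.12 534 [0.046 0.047 0.048]
scene 0.16 444 [0.046 0.047 0.048]
scene 0.2 495 [0.046 0.047 0.048]
scene 0.24 535 [0.05  0.052 0.053]
top 0.04 544 [0.048 0.049 0.052]
top 0.08 740 [0.048 0.049 0.051]
top 0.12 301 [0.048 0.05  0.051]
top 0.16 428 [0.047 0.049 0.051]
top 0.2 592 [0.047 0.049 0.051]
top 0.24 411 [0.051 0.054 0.056]
```

View pics/Lscene.png

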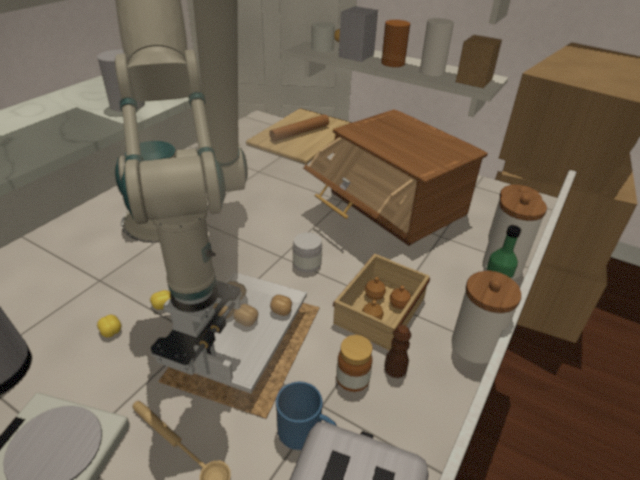

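Tray hangs level (floor z 0.047–0.049 all along, lip 0.053), potatoes on it, crate with three onions untouched. Because the tool can't pitch, I'll let the plate tilt between fingers opened a few mm; test that gently low over the mat.

```bash
python3 -m pendant '[{"linear":[0,0,0],"turn":0},{"linear":[0,0,0],"turn":0},{"linear":[0,0,0],"turn":0},{"linear":[0,0,0],"turn":0}]' 0.84; cat > tilt.py <<'E'
from h import *
s=st(); R_=R.from_quat(s['orientation']).as_matrix(); t=R_[:2,1]*np.sign(R_[1,1]); h=s['ee_pos'][:2]; z0=s['ee_pos'][2]
b_=np.array([t[1],-t[0]])
for n in ('scene','top'):
    pic,dep=optics.grab_frame(n); C=cloud(cal(n),dep); hs=cv2.cvtColor(pic,cv2.COLOR_RGB2HSV); cv2.imwrite('pics/tilt_%s.png'%n,pic[...,::-1])
    a=(C[...,:2]-h)@t; b=(C[...,:2]-h)@b_
    k=(a>.03)&(a<.225)&(abs(b)<.08)&(C[...,2]<z0+.03)&(C[...,2]>z0-.2)&(hs[...,1]<50)&(C[...,2]>.01)
    if k.sum()>100:
        A=np.c_[a[k],b[k],np.ones(k.sum())]; zz=C[k][:,2]; w=np.ones(len(zz),bool)
        for _ in range(8):
            x=np.linalg.lstsq(A[w],zz[w],rcond=None)[0]; r=abs(A@x-zz); w=r<max(.006,np.median(r)*1.5)
        print(n,k.sum(),w.sum(),'pitch',-np.arctan(x[0]).round(3),'roll',np.arctan(x[1]).round(3),'z at handle rel TCP',(x[2]-z0).round(4),'z lip floor',(x@[.234,0,1]).round(3))
E
python3 tilt.py
```

```text
time: 34.17
ee_pos: [0.4951, -0.3568, 0.0644]
orientation: [-0.095, 0.995, 0.0, 0.0]
contact_force: [0.6, -0.3, 0.3]
finger_gap: 0.0151
finger_force: 0.0
t34.17 [ 0.4951 -0.3568  0.0644] yaw-ish R [-0.19   0.982  0.   ] z [ 0.  0. -1.] gap 0.01513291923080875
scene 159 133 pitch -0.001 roll -0.002 z at handle rel TCP -0.0537 z lip floor 0.011
top 1190 1168 pitch 0.0 roll -0.0 z at handle rel TCP -0.0522 z lip floor 0.012
```

The partial opening just let the tray drop level back on the mat, so that idea is out. New plan: set the tray on the cabinet top with its lip overhanging the bin, regrip only the plate's top edge, and raise the handle so it pivots over the cabinet's front edge. Checking the tray, potatoes and space there.

```bash
python3 - <<'E'
from h import *
s=bot.read_state(); print(s['qpos'].round(3) if hasattr(s['qpos'],'round') else s['qpos'])
T=np.load('Ltop.npy'); x,y,z=T[...,0],T[...,1],T[...,2]
o=np.array([-.351,-.937]); F=np.array([.481,.327]); d=(T[...,:2]-F)@o; sg=(T[...,:2]-F)@[-.937,.351]
for lo in np.arange(-.5,0,.05):
    k=(d>lo)&(d<lo+.05)&(abs(sg)<.16)&(z>-.05)&(z<1); print(round(lo,2),k.sum(),np.percentile(z[k],[5,50,99]).round(3) if k.sum() else '')
S=np.load('Lscene.npy'); d=(S[...,:2]-F)@o; sg=(S[...,:2]-F)@[-.937,.351]
for lo in np.arange(-.6,-.2,.05):
    k=(d>lo)&(d<lo+.05)&(abs(sg)<.2)&(S[...,2]>-.05)&(S[...,2]<1); print('scene',round(lo,2),k.sum(),np.percentile(S[k][:,2],[5,50,99]).round(3) if k.sum() else '')
im=cv2.imread('pics/tilt_scene.png'); cv2.imwrite('pics/tilt_c.png',cv2.resize(im[250:420,120:340],None,fx=2.5,fy=2.5))
E
```

```text
[-0.739  0.434  1.633  0.     1.075 -2.501]
-0.5 490 [-0.004  0.001  0.007]
-0.45 1238 [-0.003  0.001  0.007]
-0.4 1349 [-0.003  0.001  0.007]
-0.35 0 
-0.3 16 [0.204 0.205 0.21 ]
-0.25 2418 [0.205 0.209 0.214]
-0.2 2496 [0.205 0.209 0.214]
-0.15 2491 [0.205 0.209 0.214]
-0.1 2484 [0.205 0.209 0.214]
-0.05 4266 [0.033 0.206 0.213]
scene -0.6 0 
scene -0.55 0 
scene -0.5 139 [-0.006 -0.002  0.002]
scene -0.45 225 [-0.005 -0.002  0.001]
scene -0.4 239 [-0.005 -0.002  0.002]
scene -0.35 238 [-0.005 -0.002  0.001]
scene -0.3 168 [-0.004 -0.002  0.205]
scene -0.25 1592 [-0.001  0.204  0.208]
```

View pics/tilt_c.png

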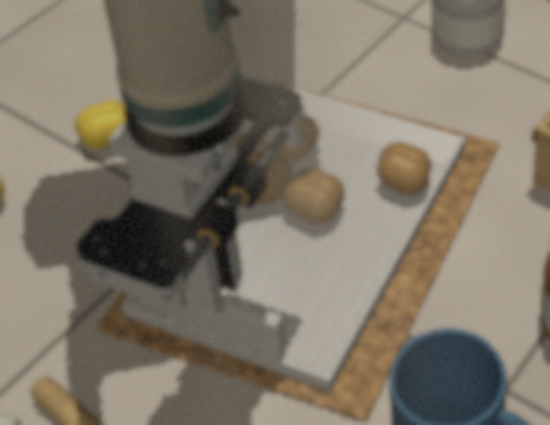

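```bash
python3 -m pendant '[{"linear":[0,0,0],"turn":0},{"linear":[0,0,0.2],"turn":0},{"linear":[0,0,0.2],"turn":-0.11},{"linear":[0,0,0.2],"turn":-0.22},{"linear":[0,0,0.2],"turn":-0.33},{"linear":[0,0,0.2],"turn":-0.44},{"linear":[0,0,0.2],"turn":-0.55},{"linear":[0,0,0.2],"turn":-0.66},{"linear":[0,0,0.2],"turn":-0.77},{"linear":[0,0,0.2],"turn":-0.88},{"linear":[0,0,0.2],"turn":-1},{"linear":[0,0,0.2],"turn":-1}]' 0.5 >/dev/null; python3 -m pendant '[{"linear":[0,0,0],"turn":-0.11},{"linear":[0,0,0],"turn":-0.22},{"linear":[0,0,0],"turn":-0.33},{"linear":[0,0,0],"turn":-0.44},{"linear":[0,0,0],"turn":-0.55},{"linear":[0,0,0],"turn":-0.66},{"linear":[0,0,0],"turn":-0.77},{"linear":[0,0,0],"turn":-0.88},{"linear":[0,0,0],"turn":-1},{"linear":[0,0,0],"turn":-1},{"linear":[0,0,0],"turn":-1}]'
```

```text
time: 37.15
ee_pos: [0.495, -0.3569, 0.1142]
orientation: [0.995, 0.097, -0.0, 0.0]
contact_force: [-0.1, -0.2, -0.8]
finger_gap: 0.0469
finger_force: 0.0
```

```bash
cat > pl.py <<'E'
from h import *
# where the plate and the tray floor stand, from the wrist camera (and top)
s=st()
for n in ('wrist','top'):
    C=cloud(cal(n),optics.grab_frame(n)[1]); t=np.array([-.19,.982]); a=(C[...,:2]-[.4946,-.3556])@t; b=(C[...,:2]-[.4946,-.3556])@[.982,.19]
    k=(abs(a)<.03)&(abs(b)<.07)&(C[...,2]>.05)&(C[...,2]<.075); Q=C[k]
    if k.sum()>50: print(n,k.sum(),cv2.minAreaRect((Q[:,:2]*1000).astype(np.float32)),np.median(Q[:,2]))
E
python3 pl.py
```

```text
t37.15 [ 0.495  -0.3569  0.1142] yaw-ish R [ 0.194 -0.981  0.   ] z [-0. -0. -1.] gap 0.046904305630513246
wrist 2945 ((495.95269775390625, -358.40509033203125), (98.90328979492188, 11.629143714904785), 10.969950675964355) 0.06284920220612641
```

```bash
python3 -m pendant '[{"linear":[0.003,-0.004,-0.12],"turn":0},{"linear":[0.003,-0.004,-0.25],"turn":0},{"linear":[0.003,-0.004,-0.36],"turn":0},{"linear":[0.003,-0.004,-0.36],"turn":0},{"linear":[0.003,-0.004,-0.36],"turn":0}]' >/dev/null; python3 -m pendant '[{"linear":[0,0,0],"turn":0},{"linear":[0,0,0],"turn":0},{"linear":[0,0,0],"turn":0},{"linear":[0,0,0],"turn":0},{"linear":[0,0,0.02],"turn":0},{"linear":[0,0,0.06],"turn":0},{"linear":[0,0,0.12],"turn":0},{"linear":[0,0,0.2],"turn":0},{"linear":[0,0,0.3],"turn":0},{"linear":[0,0,0.4],"turn":0},{"linear":[0,0,0.5],"turn":0},{"linear":[0,0,0.58],"turn":0},{"linear":[0,0,0.62],"turn":0},{"linear":[0,0,0.64],"turn":0},{"linear":[0,0,0.64],"turn":0}]' 1; python3 tilt.py
```

```text
time: 39.75
ee_pos: [0.4957, -0.3578, 0.1841]
orientation: [0.995, 0.095, -0.0, -0.0]
contact_force: [-0.4, -0.6, -5.7]
finger_gap: 0.0123
finger_force: 30.0
t39.75 [ 0.4957 -0.3578  0.1841] yaw-ish R [ 0.19  -0.982 -0.   ] z [-0.  0. -1.] gap 0.012268086470591492
scene 3449 3423 pitch 0.005 roll -0.0 z at handle rel TCP -0.0169 z lip floor 0.166
top 2917 2889 pitch 0.002 roll 0.001 z at handle rel TCP -0.0152 z lip floor 0.169
```

```bash
python3 -m pendant '[{"linear":[0.01,0.02,0],"turn":0.02},{"linear":[0.03,0.06,0],"turn":0.06},{"linear":[0.07,0.12,0],"turn":0.11},{"linear":[0.11,0.19,0],"turn":0.17},{"linear":[0.15,0.26,0],"turn":0.235},{"linear":[0.19,0.34,0],"turn":0.3},{"linear":[0.23,0.42,0],"turn":0.37},{"linear":[0.27,0.49,0],"turn":0.44},{"linear":[0.31,0.57,0],"turn":0.51},{"linear":[0.35,0.65,0],"turn":0.58},{"linear":[0.39,0.72,0],"turn":0.65},{"linear":[0.43,0.79,0],"turn":0.71},{"linear":[0.46,0.85,0],"turn":0.76},{"linear":[0.48,0.89,0],"turn":0.8},{"linear":[0.49,0.905,0],"turn":0.82},{"linear":[0.496,0.912,0],"turn":0.83},{"linear":[0.496,0.912,0],"turn":0.83}]'; python3 tilt.py; python3 -c "
from h import *
print(bot.read_state()['qpos'])"
```

```text
time: 41.98
ee_pos: [0.6198, -0.13, 0.1841]
orientation: [0.734, 0.68, 0.0, -0.0]
contact_force: [0.3, 0.1, -5.7]
finger_gap: 0.0119
finger_force: 30.0
t41.98 [ 0.6198 -0.13    0.1841] yaw-ish R [ 0.997 -0.076 -0.   ] z [-0.  0. -1.] gap 0.011898385914126666
scene 3104 3088 pitch 0.004 roll -0.001 z at handle rel TCP -0.017 z lip floor 0.166
top 1044 1043 pitch 0.002 roll 0.0 z at handle rel TCP -0.0147 z lip floor 0.169
[-3.16927666e-01  3.74982063e-01  1.40919603e+00  9.64662108e-06
  1.35750951e+00 -2.40360984e-01]
```

```bash
python3 -m pendant '[{"linear":[0,0.02,0.01],"turn":0},{"linear":[0.01,0.06,0.03],"turn":0.01},{"linear":[0.02,0.12,0.06],"turn":0.03},{"linear":[0.04,0.2,0.1],"turn":0.05},{"linear":[0.05,0.29,0.14],"turn":0.07},{"linear":[0.07,0.38,0.18],"turn":0.09},{"linear":[0.08,0.47,0.22],"turn":0.11},{"linear":[0.1,0.56,0.26],"turn":0.13},{"linear":[0.12,0.65,0.29],"turn":0.15},{"linear":[0.13,0.74,0.31],"turn":0.17},{"linear":[0.14,0.82,0.32],"turn":0.19},{"linear":[0.15,0.89,0.32],"turn":0.205},{"linear":[0.16,0.94,0.32],"turn":0.215},{"linear":[0.16,0.96,0.32],"turn":0.22},{"linear":[0.16,0.96,0.32],"turn":0.22}]'; python3 -m pendant '[{"linear":[0,0.02,0],"turn":0.005},{"linear":[-0.01,0.06,0],"turn":0.02},{"linear":[-0.02,0.12,0],"turn":0.04},{"linear":[-0.04,0.2,0],"turn":0.07},{"linear":[-0.06,0.29,0],"turn":0.1},{"linear":[-0.08,0.38,0],"turn":0.13},{"linear":[-0.1,0.47,0],"turn":0.16},{"linear":[-0.12,0.56,0],"turn":0.19},{"linear":[-0.14,0.65,0],"turn":0.22},{"linear":[-0.16,0.72,0],"turn":0.25},{"linear":[-0.18,0.78,0],"turn":0.275},{"linear":[-0.19,0.82,0],"turn":0.29},{"linear":[-0.2,0.84,0],"turn":0.3},{"linear":[-0.2,0.84,0],"turn":0.3}]'; python3 tilt.py
```

```text
time: 43.95
ee_pos: [0.6597, 0.11, 0.264]
orientation: [0.606, 0.796, -0.0, -0.0]
contact_force: [0.5, -0.1, -5.0]
finger_gap: 0.012
finger_force: 30.0
time: 45.7
ee_pos: [0.6097, 0.3201, 0.2643]
orientation: [0.403, 0.915, -0.0, 0.0]
contact_force: [0.3, -0.5, -6.1]
finger_gap: 0.0115
finger_force: 30.0
t45.70 [0.6097 0.3201 0.2643] yaw-ish R [ 0.738  0.675 -0.   ] z [ 0. -0. -1.] gap 0.01146237475948226
top 135 96 pitch 1.353 roll -0.901 z at handle rel TCP 0.8718 z lip floor 0.079
```

```bash
python3 -m pendant '[{"linear":[0,0.02,0],"turn":0.005},{"linear":[-0.01,0.06,0],"turn":0.02},{"linear":[-0.02,0.12,0],"turn":0.04},{"linear":[-0.04,0.2,0],"turn":0.07},{"linear":[-0.06,0.29,0],"turn":0.1},{"linear":[-0.08,0.38,0],"turn":0.13},{"linear":[-0.1,0.47,0],"turn":0.16},{"linear":[-0.12,0.56,0],"turn":0.19},{"linear":[-0.14,0.65,0],"turn":0.22},{"linear":[-0.16,0.72,0],"turn":0.25},{"linear":[-0.18,0.78,0],"turn":0.275},{"linear":[-0.2,0.82,0],"turn":0.29},{"linear":[-0.207,0.848,0],"turn":0.3},{"linear":[-0.207,0.848,0],"turn":0.3},{"linear":[-0.207,0.848,0],"turn":0.3}]'; python3 tr.py C scene top; python3 - <<'E'
from h import *
im=cv2.imread('pics/Ctop.png'); cv2.imwrite('pics/Ctopb.png',cv2.resize(im[110:380,40:440],None,fx=2,fy=2,interpolation=3))
E
```

```text
time: 47.68
ee_pos: [0.5583, 0.5315, 0.2644]
orientation: [0.179, 0.984, -0.0, 0.0]
contact_force: [0.9, -0.7, -5.0]
finger_gap: 0.0117
finger_force: 30.0
t47.67 [0.5583 0.5315 0.2644] yaw-ish R [ 0.352  0.936 -0.   ] z [ 0. -0. -1.] gap 0.011675009244534624
```

View pics/Ctopb.png

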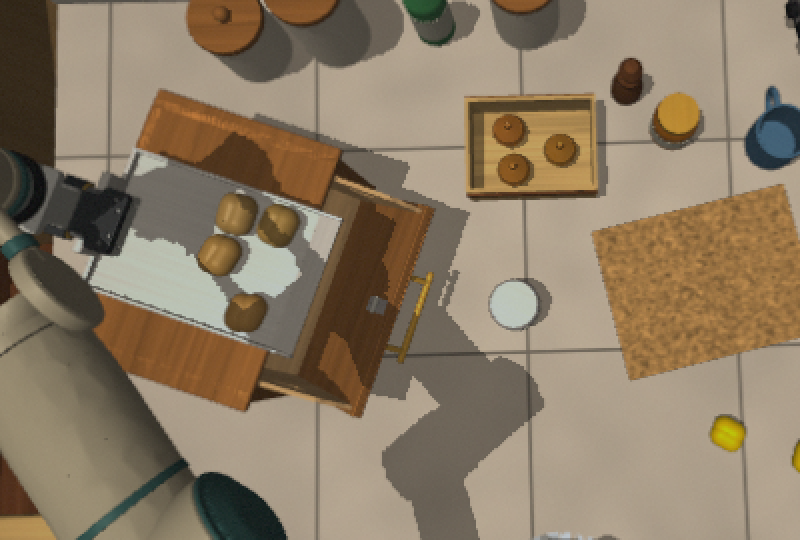

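The top view shows the tray level over the cabinet with all four potatoes (crop 237,213; 278,225; 220,255; 245,313) and its lip just past the cabinet's front edge. The mat is empty and the crate and the others undisturbed.

```bash
python3 - <<'E'
from h import *
o=np.array([-.351,-.936]); F=np.array([.481,.327])
for n in ('top','scene'):
    C=np.load(f'C{n}.npy'); d=(C[...,:2]-F)@o; s=(C[...,:2]-F)@[-.936,.351]
    for lo in (-.08,-.04,0,.04):
        k=(s>lo)&(s<lo+.04)&(abs(C[...,2]-.253)<.012)&(d>-.15)&(d<.15)
        if k.sum()>20: print(n,lo,'lip d',np.percentile(d[k],[99]).round(3),np.median(C[k][:,2]).round(3))
    k=(abs(C[...,2]-.253)<.012)&(d>-.15)&(d<.15); print(n,'s range',np.percentile(s[k],[1,99]).round(3))
E
python3 -m pendant '[{"linear":[0,0,-0.04],"turn":0},{"linear":[0,0,-0.08],"turn":0},{"linear":[0,0,-0.11],"turn":0},{"linear":[0,0,-0.13],"turn":0},{"linear":[0,0,-0.14],"turn":0},{"linear":[0,0,-0.14],"turn":0}]'
```

```text
top -0.08 lip d [0.046] 0.25
top -0.04 lip d [0.045] 0.25
top 0 lip d [0.045] 0.25
top 0.04 lip d [0.046] 0.25
top s range [-0.089  0.087]
scene -0.08 lip d [0.047] 0.248
scene -0.04 lip d [0.046] 0.247
scene 0 lip d [0.047] 0.247
scene 0.04 lip d [0.048] 0.247
scene s range [-0.094  0.087]
time: 48.52
ee_pos: [0.558, 0.5321, 0.2292]
orientation: [0.178, 0.984, 0.0, -0.0]
contact_force: [0.4, -0.1, -4.6]
finger_gap: 0.0118
finger_force: 30.0
```

```bash
python3 -m pendant '[{"linear":[0,0,-0.01],"turn":0},{"linear":[0,0,-0.016],"turn":0},{"linear":[0,0,-0.016],"turn":0}]' && python3 -m pendant '[{"linear":[0,0,0],"turn":0},{"linear":[0,0,0],"turn":0},{"linear":[0,0,0],"turn":0},{"linear":[0,0,0.05],"turn":0},{"linear":[0,0,0.112],"turn":0},{"linear":[0,0,0.112],"turn":0},{"linear":[0,0,0.112],"turn":0}]' 0.75; python3 -m pendant '[{"linear":[0,0,0],"turn":0},{"linear":[0,0,0],"turn":0},{"linear":[0,0,0],"turn":0},{"linear":[0,0,0],"turn":0}]' 1
```

```text
time: 48.9
ee_pos: [0.5584, 0.5324, 0.2275]
orientation: [0.178, 0.984, 0.001, 0.001]
contact_force: [1.0, 0.8, 6.0]
finger_gap: 0.0115
finger_force: 30.0
time: 49.78
ee_pos: [0.5581, 0.5322, 0.2536]
orientation: [0.178, 0.984, 0.0, 0.0]
contact_force: [-0.2, 0.7, 0.6]
finger_gap: 0.0236
finger_force: 0.0
time: 50.28
ee_pos: [0.5579, 0.5322, 0.2527]
orientation: [0.178, 0.984, -0.0, -0.0]
contact_force: [0.1, 0.3, -1.7]
finger_gap: 0.0115
finger_force: 30.0
```

```bash
sed -i 's/t=R_\[:2,1\]\*np.sign(R_\[1,1\])/t=np.array([-.351,-.936])/' tilt.py; python3 -m pendant '[{"linear":[-0.003,-0.008,0.03],"turn":0},{"linear":[-0.006,-0.017,0.06],"turn":0},{"linear":[-0.01,-0.027,0.095],"turn":0},{"linear":[-0.014,-0.038,0.128],"turn":0},{"linear":[-0.019,-0.05,0.16],"turn":0},{"linear":[-0.024,-0.064,0.19],"turn":0},{"linear":[-0.029,-0.079,0.22],"turn":0},{"linear":[-0.035,-0.094,0.248],"turn":0},{"linear":[-0.035,-0.094,0.248],"turn":0}]'; python3 tilt.py
```

```text
time: 51.4
ee_pos: [0.5494, 0.5085, 0.3163]
orientation: [0.178, 0.984, 0.001, 0.001]
contact_force: [-0.1, 0.4, -5.3]
finger_gap: 0.014
finger_force: 32.0
t51.40 [0.5494 0.5085 0.3163] yaw-ish R [0.351 0.936 0.001] z [ 0.001  0.001 -1.   ] gap 0.013994844292279084
scene 1859 1829 pitch 0.292 roll 0.005 z at handle rel TCP -0.0467 z lip floor 0.199
top 4226 4170 pitch 0.289 roll 0.005 z at handle rel TCP -0.0445 z lip floor 0.202
```

```bash
python3 -m pendant '[{"linear":[-0.004,-0.011,0.019],"turn":0},{"linear":[-0.009,-0.023,0.038],"turn":0},{"linear":[-0.013,-0.035,0.057],"turn":0},{"linear":[-0.0175,-0.047,0.075],"turn":0},{"linear":[-0.022,-0.06,0.093],"turn":0},{"linear":[-0.027,-0.073,0.11],"turn":0},{"linear":[-0.032,-0.086,0.127],"turn":0},{"linear":[-0.037,-0.1,0.144],"turn":0},{"linear":[-0.037,-0.1,0.144],"turn":0},{"linear":[-0.037,-0.1,0.144],"turn":0},{"linear":[-0.037,-0.1,0.144],"turn":0}]'; python3 tilt.py;  python3 - <<'E'
from h import *
a=cv2.imread('pics/tilt_top.png')[130:370,40:340]; b=cv2.imread('pics/tilt_scene.png')[60:300,260:520]
cv2.imwrite('pics/p1.png',np.hstack([cv2.resize(a,(400,320)),cv2.resize(b,(347,320))]))
E
```

```text
time: 52.88
ee_pos: [0.54, 0.4837, 0.3509]
orientation: [0.178, 0.984, -0.0, -0.0]
contact_force: [-0.7, 0.6, -2.6]
finger_gap: 0.0141
finger_force: 29.1
t52.88 [0.54   0.4837 0.3509] yaw-ish R [ 0.351  0.936 -0.   ] z [-0. -0. -1.] gap 0.014125406139341717
scene 3192 3168 pitch 0.382 roll 0.01 z at handle rel TCP -0.05 z lip floor 0.207
top 6018 5878 pitch 0.383 roll 0.008 z at handle rel TCP -0.0472 z lip floor 0.209
```

View pics/p1.png

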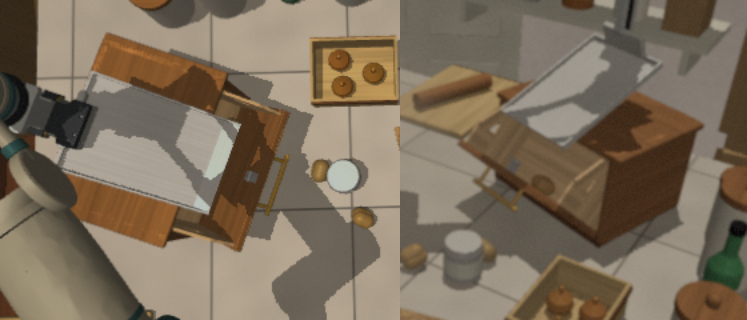

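Pitch grew to 0.38 and the tray emptied, but too fast: two potatoes flew past the bin onto the counter beside the tin (left pane 320,170 and 363,216), and one shows in the bin (right pane 543,185). I'll lay the tray flat on the cabinet, then pick up the strays and put them in.

```bash
python3 -m pendant '[{"linear":[0.009,0.025,-0.036],"turn":0},{"linear":[0.018,0.05,-0.072],"turn":0},{"linear":[0.037,0.1,-0.144],"turn":0},{"linear":[0.045,0.12,-0.19],"turn":0},{"linear":[0.053,0.144,-0.24],"turn":0},{"linear":[0.06,0.165,-0.29],"turn":0},{"linear":[0.066,0.18,-0.34],"turn":0},{"linear":[0.07,0.19,-0.375],"turn":0},{"linear":[0.072,0.194,-0.392],"turn":0},{"linear":[0.072,0.194,-0.4],"turn":0},{"linear":[0.072,0.194,-0.4],"turn":0}]'; python3 tilt.py; python3 - <<'E'
from h import *
for n in ('top','scene'):
    c=cal(n); C=cloud(c,optics.grab_frame(n)[1]); print(n,[(round(r['p'],2),np.round(r['uv']).tolist(),np.round(C[int(r['uv'][1]),int(r['uv'][0])],3).tolist()) for r in place_of(n,'potato0')])
    print([(round(r['p'],2),np.round(r['uv']).tolist(),np.round(C[int(r['uv'][1]),int(r['uv'][0])],3).tolist()) for r in place_of(n,'tin')])
E
```

```text
time: 54.35
ee_pos: [0.5575, 0.5308, 0.2573]
orientation: [0.178, 0.984, 0.001, 0.002]
contact_force: [-4.0, -6.3, 14.1]
finger_gap: 0.0119
finger_force: 30.0
t54.35 [0.5575 0.5308 0.2573] yaw-ish R [0.351 0.936 0.003] z [ 0.004  0.001 -1.   ] gap 0.011946183815690833
scene 1859 1857 pitch -0.002 roll -0.002 z at handle rel TCP -0.0475 z lip floor 0.21
top 4887 4868 pitch -0.001 roll -0.001 z at handle rel TCP -0.0446 z lip floor 0.213
top [(0.75, [280.0, 258.0], [0.464, 0.105, 0.043]), (0.65, [405.0, 327.0], [0.253, -0.247, 0.033]), (0.61, [308.0, 300.0], [0.338, 0.03, 0.036]), (0.6, [200.0, 254.0], [0.467, 0.289, 0.22]), (0.5, [442.0, 334.0], [0.231, -0.355, 0.033]), (0.47, [211.0, 229.0], [0.532, 0.264, 0.217])]
[(0.9, [297.0, 265.0], [0.439, 0.058, 0.071]), (0.55, [292.0, 176.0], [0.704, 0.065, 0.052])]
scene [(0.91, [107.0, 325.0], [0.227, -0.372, 0.033]), (0.8, [264.0, 250.0], [0.348, 0.007, 0.032]), (0.6, [161.0, 301.0], [0.266, -0.259, 0.027]), (0.48, [322.0, 247.0], [0.484, 0.063, 0.062]), (0.45, [366.0, 196.0], [0.475, 0.311, 0.073])]
[(0.7, [307.0, 264.0], [0.469, 0.024, 0.028])]
```

```bash
python3 -m pendant '[{"linear":[0,0,0.01],"turn":0},{"linear":[0,0,0.01],"turn":0},{"linear":[0,0,0.02],"turn":0},{"linear":[0,0,0.15],"turn":0},{"linear":[0,0,0.35],"turn":0},{"linear":[0,-0.2,0.4],"turn":0},{"linear":[0,-0.4,0.4],"turn":0},{"linear":[-0.1,-0.6,0.4],"turn":0},{"linear":[-0.2,-0.8,0.4],"turn":0},{"linear":[-0.23,-1,0.4],"turn":0},{"linear":[-0.23,-1,0.4],"turn":0}]' 0.6; python3 -m pendant '[{"linear":[0,-0.2,0],"turn":0},{"linear":[0,-0.4,0],"turn":0},{"linear":[0,-0.64,0],"turn":0},{"linear":[0,-0.64,0],"turn":0},{"linear":[0,-0.64,0],"turn":0}]'; python3 w.py 6;python3 tr.py D scene top; python3 - <<'E'
from h import *
a=cv2.imread('pics/w6.png'); b=cv2.imread('pics/Dscene.png')[60:340,240:560]
cv2.imwrite('pics/p2.png',np.hstack([cv2.resize(a,(440,330)),cv2.resize(b,(360,330))]))
E
```

```text
time: 56.12
ee_pos: [0.5, 0.2795, 0.3522]
orientation: [0.18, 0.984, -0.0, 0.001]
contact_force: [0.4, 0.4, -0.5]
finger_gap: 0.0377
finger_force: 0.0
time: 56.75
ee_pos: [0.5013, 0.1231, 0.351]
orientation: [0.178, 0.984, 0.001, -0.0]
contact_force: [0.8, 0.4, 0.6]
finger_gap: 0.0376
finger_force: 0.0
t56.75 [0.5013 0.1231 0.351 ] yaw-ish R [0.351 0.936 0.001] z [ 0.     0.001 -1.   ] gap 0.037557021505227065
cam [0.42137351 0.15188275 0.53047049]
t56.80 [0.5011 0.1235 0.351 ] yaw-ish R [0.35  0.937 0.001] z [-0.     0.001 -1.   ] gap 0.03757946616383727
```

View pics/p2.png

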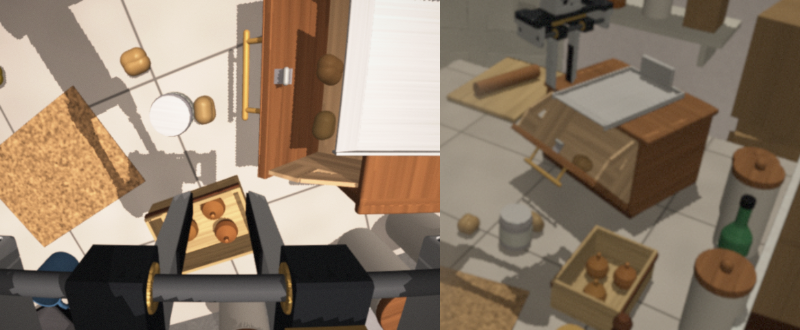

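```bash
cat > po.py <<'E'
from h import *
import sys
def pot(C,x,y,r=.04,zlo=.012,ex=None):
    k=(np.hypot(C[...,0]-x,C[...,1]-y)<r)&(C[...,2]>zlo)&(C[...,2]<.05)
    if ex is not None: k&=np.hypot(C[...,0]-ex[0],C[...,1]-ex[1])>.0405
    Q=C[k]
    if len(Q)<30: return None
    R_=cv2.minAreaRect((Q[:,:2]*1000).astype(np.float32)); return len(Q),np.round(R_[0],1),np.round(R_[1],1),round(R_[2],1),Q[:,2].max().round(4)
if __name__=='__main__':
    W=np.load('w6c.npy'); T=np.load('Dtop.npy')
    for n,C in (('wrist',W),('top',T)):
        k=(abs(C[...,2]-.075)<.006)&(np.hypot(C[...,0]-.447,C[...,1]-.057)<.06); tc=None
        if k.sum()>20: (x,y),r=cv2.minEnclosingCircle((C[k][:,:2]*1000).astype(np.float32)); tc=(x/1000,y/1000); print(n,'tin',k.sum(),round(x),round(y),round(r))
        print(n,'A',pot(C,.338,.03)); print(n,'B',pot(C,.467,.105,ex=tc or (.447,.057)))
    T0=np.load('t5c.npy'); k=(abs(T0[...,2]-.075)<.006)&(np.hypot(T0[...,0]-.447,T0[...,1]-.057)<.06); print('tin before',cv2.minEnclosingCircle((T0[k][:,:2]*1000).astype(np.float32)))
    P=W; print(P[90,196],P[159,297])
E
python3 po.py
```

```text
wrist tin 2705 448 55 34
wrist A (1410, array([340.9,  24.4]), array([45.3, 49.1]), 4.3, np.float64(0.0374))
wrist B (1077, array([462.8, 109.6]), array([36.8, 50. ]), 73.4, np.float64(0.0462))
top tin 443 448 55 35
top A (231, array([341.5,  24.7]), array([47.1, 43.6]), 88.7, np.float64(0.0407))
top B (122, array([456.2, 112.6]), array([34.8, 35. ]), 74.4, np.float64(0.0496))
tin before ((449.31439208984375, 56.83887481689453), 34.5980339050293)
[0.34337088 0.0274745  0.03630079] [0.46056083 0.11000969 0.04271759]
```

Wrist view (left pane): stray potatoes at (135,62) and (204,109), the latter against the tin; two more already in the bin (329,70; 324,124). Both strays are brown, matching the potatoes from the tray; the yellow one at the left edge is the look-alike and stays. The tin is at its old place.

```bash
python3 -m pendant '[{"linear":[-0.05,-0.02,0],"turn":-0.11},{"linear":[-0.1,-0.04,0],"turn":-0.22},{"linear":[-0.16,-0.054,0],"turn":-0.33},{"linear":[-0.16,-0.054,0],"turn":-0.44},{"linear":[-0.16,-0.054,0],"turn":-0.55},{"linear":[-0.16,-0.054,-0.1],"turn":-0.66},{"linear":[-0.16,-0.054,-0.25],"turn":-0.77},{"linear":[-0.16,-0.054,-0.4],"turn":-0.88},{"linear":[-0.16,-0.054,-0.55],"turn":-0.956},{"linear":[-0.16,-0.054,-0.7],"turn":-0.956},{"linear":[-0.16,-0.054,-0.8],"turn":-0.956},{"linear":[-0.16,-0.054,-0.8],"turn":-0.956}]' 0.2; python3 - <<'E'
from h import *
from po import pot
s=st(); C=cloud(cal('wrist'),optics.grab_frame('wrist')[1]); print(pot(C,.461,.110,ex=(.448,.055)))
E
```

```text
time: 58.4
ee_pos: [0.459, 0.1096, 0.1496]
orientation: [0.801, 0.598, -0.002, -0.001]
contact_force: [1.0, -0.3, 0.0]
finger_gap: 0.0754
finger_force: 0.0
t58.40 [0.459  0.1096 0.1496] yaw-ish R [ 0.959 -0.284 -0.004] z [-0.004 -0.    -1.   ] gap 0.0753625322398398
(2860, array([462.8, 110.1]), array([36.7, 49.8]), 74.0, np.float64(0.0459))
```

```bash
python3 -m pendant '[{"linear":[0.008,0,-0.2],"turn":0},{"linear":[0.008,0,-0.4],"turn":0},{"linear":[0.008,0,-0.556],"turn":0},{"linear":[0.008,0,-0.556],"turn":0},{"linear":[0.008,0,-0.556],"turn":0}]' >/dev/null; python3 -m pendant '[{"linear":[0,0,0],"turn":0},{"linear":[0,0,0],"turn":0},{"linear":[0,0,0],"turn":0},{"linear":[0,0,0],"turn":0},{"linear":[0,0,0.2],"turn":0},{"linear":[0,0,0.4],"turn":0},{"linear":[0,0,0.6],"turn":0},{"linear":[0,0,0.8],"turn":0},{"linear":[0,0,0.84],"turn":0},{"linear":[0,0,0.84],"turn":0}]' 1
```

```text
time: 60.32
ee_pos: [0.4622, 0.1086, 0.2219]
orientation: [0.802, 0.598, -0.0, -0.0]
contact_force: [0.2, -0.6, 0.1]
finger_gap: 0.05
finger_force: 30.0
```

```bash
python3 -m pendant '[{"linear":[-0.08,0.2,0],"turn":0},{"linear":[-0.16,0.42,0],"turn":0},{"linear":[-0.217,0.6,0],"turn":0},{"linear":[-0.217,0.655,0],"turn":0},{"linear":[-0.217,0.655,-0.1],"turn":0},{"linear":[-0.217,0.655,-0.2],"turn":0},{"linear":[-0.217,0.655,-0.3],"turn":0},{"linear":[-0.217,0.655,-0.36],"turn":0},{"linear":[-0.217,0.655,-0.36],"turn":0}]';  python3 -m pendant '[{"linear":[0,0,0],"turn":0},{"linear":[0,0,0],"turn":0},{"linear":[0,0,0.05],"turn":0},{"linear":[0,0,0.2],"turn":0},{"linear":[0,0,0.4],"turn":0},{"linear":[-0.1,-0.25,0.4],"turn":0},{"linear":[-0.2,-0.5,0.4],"turn":0},{"linear":[-0.27,-0.75,0.4],"turn":0},{"linear":[-0.27,-1,0.3],"turn":0},{"linear":[-0.27,-1,0.2],"turn":0},{"linear":[-0.27,-1,0.2],"turn":0}]' 0.34; python3 - <<'E'
from h import *
from po import pot
s=st(); C=cloud(cal('wrist'),optics.grab_frame('wrist')[1]); print(pot(C,.341,.0245))
C=cloud(cal('top'),optics.grab_frame('top')[1]); print(pot(C,.341,.0245)); 
E
```

```text
time: 61.45
ee_pos: [0.4075, 0.2714, 0.1305]
orientation: [0.802, 0.597, -0.002, -0.0]
contact_force: [-0.1, 1.0, -0.6]
finger_gap: 0.0502
finger_force: 30.0
time: 62.82
ee_pos: [0.3395, 0.0217, 0.182]
orientation: [0.803, 0.596, -0.001, -0.001]
contact_force: [-0.5, 0.4, -0.3]
finger_gap: 0.0618
finger_force: 0.0
t62.83 [0.3395 0.0217 0.182 ] yaw-ish R [ 0.957 -0.289 -0.002] z [-0.002  0.    -1.   ] gap 0.061825744712928156
(2513, array([340. ,  24.2]), array([44.8, 49. ]), 2.9, np.float64(0.037))
None
```

```bash
python3 -m pendant '[{"linear":[0.004,0.01,-0.2],"turn":0},{"linear":[0.004,0.01,-0.4],"turn":0},{"linear":[0.004,0.01,-0.6],"turn":0},{"linear":[0.004,0.01,-0.7],"turn":0},{"linear":[0.004,0.01,-0.7],"turn":0},{"linear":[0.004,0.01,-0.7],"turn":0}]' 0.2; python3 -m pendant '[{"linear":[0,0,0],"turn":0},{"linear":[0,0,0],"turn":0},{"linear":[0,0,0],"turn":0},{"linear":[0,0,0],"turn":0},{"linear":[0,0,0.2],"turn":0},{"linear":[0,0,0.4],"turn":0},{"linear":[0,0,0.6],"turn":0},{"linear":[0,0,0.8],"turn":0},{"linear":[0,0,0.86],"turn":0},{"linear":[0,0,0.86],"turn":0}]' 1
```

```text
time: 63.68
ee_pos: [0.3438, 0.0253, 0.0085]
orientation: [0.801, 0.598, 0.001, 0.001]
contact_force: [0.8, 0.0, -0.4]
finger_gap: 0.0748
finger_force: 0.0
time: 64.92
ee_pos: [0.3424, 0.0247, 0.2231]
orientation: [0.802, 0.598, 0.001, 0.001]
contact_force: [0.2, 0.7, -1.0]
finger_gap: 0.0471
finger_force: 30.0
```

```bash
python3 -m pendant '[{"linear":[0.1,0.2,0],"turn":0},{"linear":[0.2,0.4,0],"turn":0},{"linear":[0.3,0.6,0],"turn":0},{"linear":[0.4,0.8,0],"turn":0},{"linear":[0.449,0.928,0],"turn":0},{"linear":[0.449,0.928,0],"turn":0},{"linear":[0.449,0.928,-0.1],"turn":0},{"linear":[0.449,0.928,-0.2],"turn":0},{"linear":[0.449,0.928,-0.28],"turn":0},{"linear":[0.449,0.928,-0.28],"turn":0}]';  python3 -m pendant '[{"linear":[0,0,0],"turn":0},{"linear":[0,0,0],"turn":0},{"linear":[0,0,0.05],"turn":0},{"linear":[0,0,0.2],"turn":0},{"linear":[0,0,0.4],"turn":0},{"linear":[0,0,0.6],"turn":0},{"linear":[0,-0.25,0.6],"turn":0},{"linear":[0.1,-0.5,0.6],"turn":0},{"linear":[0.1,-0.5,0.6],"turn":0}]' 0.34; python3 w.py 7; python3 tr.py E scene top; python3 - <<'E'
from h import *
a=cv2.imread('pics/w7.png'); b=cv2.imread('pics/Escene.png')[60:340,240:560]
cv2.imwrite('pics/p3.png',np.hstack([cv2.resize(a,(440,330)),cv2.resize(b,(360,330))]))
E
```

```text
time: 66.18
ee_pos: [0.4516, 0.2548, 0.15]
orientation: [0.802, 0.597, -0.003, -0.0]
contact_force: [-0.5, -0.9, 0.1]
finger_gap: 0.047
finger_force: 30.0
time: 67.3
ee_pos: [0.4803, 0.1287, 0.3037]
orientation: [0.803, 0.596, 0.001, 0.001]
contact_force: [-0.7, 0.3, -0.1]
finger_gap: 0.062
finger_force: 0.0
t67.30 [0.4803 0.1287 0.3037] yaw-ish R [ 0.957 -0.29   0.003] z [ 0.003 -0.001 -1.   ] gap 0.06198314146572987
cam [0.50413037 0.20940525 0.48311827]
t67.35 [0.4799 0.13   0.3035] yaw-ish R [ 0.957 -0.289  0.002] z [ 0.002 -0.    -1.   ] gap 0.06162730600537863
```

View pics/p3.png

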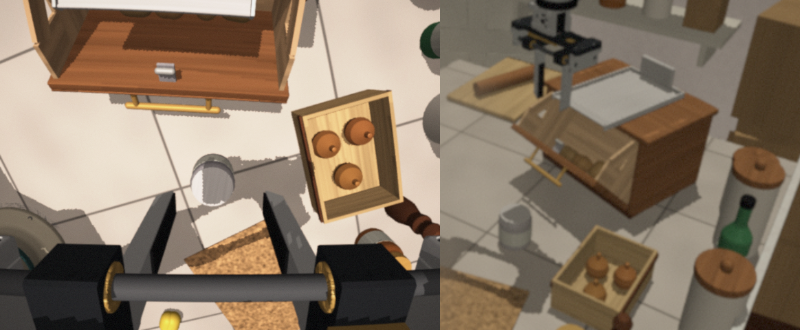

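Wrist view: four potato tops in the bin under the lip (pane ~130–250, 12), none left on the counter. Now fetch the empty tray.

```bash
python3 -m pendant '[{"linear":[0,0,0.2],"turn":0.11},{"linear":[0,0.1,0.2],"turn":0.22},{"linear":[0,0.2,0.2],"turn":0.33},{"linear":[0.05,0.3,0.2],"turn":0.44},{"linear":[0.1,0.4,0.2],"turn":0.55},{"linear":[0.15,0.5,0.2],"turn":0.66},{"linear":[0.2,0.65,0.2],"turn":0.77},{"linear":[0.25,0.8,0.2],"turn":0.88},{"linear":[0.3,1,0.2],"turn":0.956},{"linear":[0.3,1,0.2],"turn":0.956}]' 0.5 >/dev/null; python3 -m pendant '[{"linear":[0,0.2,0],"turn":0},{"linear":[0,0.4,0],"turn":0},{"linear":[0,0.61,0],"turn":0},{"linear":[0,0.61,0],"turn":0},{"linear":[0,0.61,0],"turn":0}]'; python3 - <<'E'
from h import *
s=st()
for n in ('wrist','scene'):
    C=cloud(cal(n),optics.grab_frame(n)[1]); k=(np.hypot(C[...,0]-.558,C[...,1]-.532)<.07)&(C[...,2]>.25)&(C[...,2]<.28); Q=C[k]
    if k.sum()>50: print(n,k.sum(),cv2.minAreaRect((Q[:,:2]*1000).astype(np.float32)),np.median(Q[:,2]))
E
```

```text
time: 69.32
ee_pos: [0.5533, 0.534, 0.3523]
orientation: [0.178, 0.984, -0.001, -0.0]
contact_force: [-0.5, -0.1, 0.6]
finger_gap: 0.0469
finger_force: 0.0
t69.33 [0.5533 0.534  0.3523] yaw-ish R [ 0.351  0.937 -0.001] z [-0.    -0.001 -1.   ] gap 0.04687492365723585
wrist 2278 ((557.389404296875, 529.7091064453125), (11.758805274963379, 99.63179016113281), 69.28740692138672) 0.26587697834783025
scene 197 ((557.7223510742188, 526.5123901367188), (15.92740535736084, 103.11012268066406), 70.09089660644531) 0.2593002580529568
```

```bash
python3 -m pendant '[{"linear":[0.016,-0.017,0],"turn":0},{"linear":[0.016,-0.017,-0.15],"turn":0},{"linear":[0.016,-0.017,-0.3],"turn":0},{"linear":[0.016,-0.017,-0.42],"turn":0},{"linear":[0.016,-0.017,-0.496],"turn":0},{"linear":[0.016,-0.017,-0.496],"turn":0},{"linear":[0.016,-0.017,-0.496],"turn":0}]'; python3 -m pendant '[{"linear":[0,0,0],"turn":0},{"linear":[0,0,0],"turn":0},{"linear":[0,0,0],"turn":0},{"linear":[0,0,0],"turn":0},{"linear":[0,0,0.05],"turn":0},{"linear":[0,0,0.1],"turn":0},{"linear":[0,0,0.16],"turn":0},{"linear":[0,0,0.16],"turn":0}]' 1
```

```text
time: 70.3
ee_pos: [0.5589, 0.5297, 0.2299]
orientation: [0.179, 0.984, 0.001, 0.001]
contact_force: [-0.1, -0.2, 0.1]
finger_gap: 0.047
finger_force: 0.0
time: 71.3
ee_pos: [0.5588, 0.5307, 0.2707]
orientation: [0.178, 0.984, 0.002, 0.001]
contact_force: [0.9, 0.6, -3.7]
finger_gap: 0.0122
finger_force: 30.0
```

```bash
python3 -m pendant '[{"linear":[0.02,-0.05,0],"turn":0},{"linear":[0.05,-0.15,0],"turn":-0.03},{"linear":[0.08,-0.3,0],"turn":-0.08},{"linear":[0.12,-0.45,0],"turn":-0.14},{"linear":[0.16,-0.6,0],"turn":-0.2},{"linear":[0.19,-0.72,0],"turn":-0.25},{"linear":[0.207,-0.82,0],"turn":-0.3},{"linear":[0.207,-0.848,0],"turn":-0.3},{"linear":[0.207,-0.848,0],"turn":-0.3}]'; python3 -m pendant '[{"linear":[0.02,-0.08,0],"turn":-0.02},{"linear":[0.05,-0.2,0],"turn":-0.06},{"linear":[0.08,-0.35,0],"turn":-0.11},{"linear":[0.12,-0.5,0],"turn":-0.17},{"linear":[0.16,-0.65,0],"turn":-0.23},{"linear":[0.19,-0.77,0],"turn":-0.28},{"linear":[0.2,-0.84,0],"turn":-0.3},{"linear":[0.2,-0.84,0],"turn":-0.3}]'; python3 -m pendant '[{"linear":[-0.02,-0.1,0],"turn":-0.02},{"linear":[-0.05,-0.25,-0.04],"turn":-0.05},{"linear":[-0.08,-0.42,-0.1],"turn":-0.09},{"linear":[-0.11,-0.6,-0.17],"turn":-0.13},{"linear":[-0.13,-0.76,-0.24],"turn":-0.17},{"linear":[-0.15,-0.88,-0.3],"turn":-0.2},{"linear":[-0.16,-0.96,-0.32],"turn":-0.22},{"linear":[-0.16,-0.96,-0.32],"turn":-0.22},{"linear":[-0.16,-0.96,-0.32],"turn":-0.22}]'; python3 -c "
from h import *
st()"
```

```text
time: 72.42
ee_pos: [0.6097, 0.3172, 0.2683]
orientation: [0.404, 0.915, 0.0, -0.0]
contact_force: [-0.5, -0.1, -2.9]
finger_gap: 0.0118
finger_force: 30.0
time: 73.42
ee_pos: [0.6599, 0.1072, 0.2681]
orientation: [0.606, 0.795, -0.0, -0.0]
contact_force: [-1.0, -0.2, -3.8]
finger_gap: 0.0118
finger_force: 30.0
time: 74.55
ee_pos: [0.6206, -0.1305, 0.1891]
orientation: [0.733, 0.68, 0.001, 0.0]
contact_force: [-0.4, 0.9, -3.6]
finger_gap: 0.0117
finger_force: 30.0
t74.55 [ 0.6206 -0.1305  0.1891] yaw-ish R [ 0.997 -0.074  0.002] z [ 0.002  0.001 -1.   ] gap 0.011739742501930717
```

```bash
python3 -m pendant '[{"linear":[-0.02,-0.03,0],"turn":-0.03},{"linear":[-0.06,-0.1,0],"turn":-0.1},{"linear":[-0.11,-0.2,0],"turn":-0.19},{"linear":[-0.17,-0.3,0],"turn":-0.28},{"linear":[-0.22,-0.4,0],"turn":-0.37},{"linear":[-0.28,-0.5,0],"turn":-0.46},{"linear":[-0.34,-0.6,0],"turn":-0.55},{"linear":[-0.39,-0.7,0],"turn":-0.64},{"linear":[-0.44,-0.8,0],"turn":-0.73},{"linear":[-0.48,-0.86,0],"turn":-0.79},{"linear":[-0.504,-0.9,0],"turn":-0.833},{"linear":[-0.504,-0.9,0],"turn":-0.833},{"linear":[-0.504,-0.9,0],"turn":-0.833}]'; python3 -m pendant '[{"linear":[0,0,-0.12],"turn":0},{"linear":[0,0,-0.25],"turn":0},{"linear":[0,0,-0.38],"turn":0},{"linear":[0,0,-0.5],"turn":0},{"linear":[0,0,-0.58],"turn":0},{"linear":[0,0,-0.62],"turn":0},{"linear":[0,0,-0.64],"turn":0},{"linear":[0,0,-0.64],"turn":0}]'
```

```text
time: 76.18
ee_pos: [0.494, -0.3563, 0.1885]
orientation: [0.996, 0.094, 0.0, -0.0]
contact_force: [0.5, -0.7, -2.6]
finger_gap: 0.0118
finger_force: 30.0
time: 77.18
ee_pos: [0.4942, -0.357, 0.0287]
orientation: [0.996, 0.093, 0.0, 0.0]
contact_force: [0.3, 0.1, -2.4]
finger_gap: 0.0119
finger_force: 30.0
```

```bash
python3 -m pendant '[{"linear":[0,0,-0.005],"turn":0},{"linear":[0,0,-0.01],"turn":0},{"linear":[0,0,-0.01],"turn":0}]'; python3 -m pendant '[{"linear":[0,0,0],"turn":0},{"linear":[0,0,0],"turn":0},{"linear":[0,0,0],"turn":0},{"linear":[0,0,0.1],"turn":0},{"linear":[0,0,0.3],"turn":0},{"linear":[0,0,0.6],"turn":0},{"linear":[0,0.1,0.9],"turn":0},{"linear":[0,0.3,1],"turn":0.1},{"linear":[0,0.5,1],"turn":0.2},{"linear":[0,0.7,1],"turn":0.3},{"linear":[0,0.85,1],"turn":0.4},{"linear":[0,1,1],"turn":0.5},{"linear":[0,1,1],"turn":0.6},{"linear":[0,1,1],"turn":0.7},{"linear":[0,1,1],"turn":0.8},{"linear":[0,1,1],"turn":0.9},{"linear":[0,1,1],"turn":1},{"linear":[0,1,1],"turn":1}]' 0.6; python3 tr.py G top scene; python3 - <<'E'
from h import *
T=np.load('Gtop.npy'); t=np.array([-.187,.982]); h=np.array([.4942,-.357]); im=cv2.imread('pics/Gtop.png'); hs=cv2.cvtColor(im,cv2.COLOR_BGR2HSV)
a=(T[...,:2]-h)@t; b=(T[...,:2]-h)@[.982,.187]
for lo in np.arange(.01,.27,.05):
    k=(a>lo)&(a<lo+.05)&(abs(b)<.08)&(T[...,2]<.1)&(hs[...,1]<60); print(round(lo,2),k.sum(),np.percentile(T[k][:,2],[5,50,95]).round(4) if k.sum() else '')
o=np.array([-.351,-.936]); F=np.array([.481,.327]); d=(T[...,:2]-F)@o; s=(T[...,:2]-F)@[-.936,.351]
for lo in (-.14,-.1,.09,.12):
    k=(s>lo)&(s<lo+.03)&(d>.06)&(d<.2)&(T[...,2]>.05)&(T[...,2]<.2)
    if k.sum(): print('panel',lo,d[k].max().round(3),T[k][d[k]>d[k].max()-.012,2].max().round(3))
k=(abs(s)<.045)&(d>.128)&(d<.2)&(T[...,2]>.05)&(T[...,2]<.2)
if k.sum(): print('bar d,z',np.median(d[k]),T[k][:,2].max())
cv2.imwrite('pics/Gb.png',cv2.resize(im[110:380,100:500],None,fx=2,fy=2,interpolation=3))
E
```

```text
time: 77.55
ee_pos: [0.4939, -0.357, 0.026]
orientation: [0.996, 0.093, 0.0, 0.0]
contact_force: [0.4, -0.5, -2.2]
finger_gap: 0.012
finger_force: 30.0
time: 79.8
ee_pos: [0.4937, -0.1068, 0.2759]
orientation: [0.639, 0.769, 0.0, 0.0]
contact_force: [-0.3, -0.0, -0.1]
finger_gap: 0.0376
finger_force: 0.0
t79.80 [ 0.4937 -0.1068  0.2759] yaw-ish R [0.983 0.184 0.   ] z [ 0. -0. -1.] gap 0.03760445688041727
0.01 721 [0.0053 0.0099 0.0141]
0.06 413 [0.0058 0.0099 0.0142]
0.11 230 [0.0058 0.0096 0.0148]
0.16 203 [0.0052 0.0101 0.014 ]
0.21 389 [0.0073 0.0134 0.019 ]
0.26 445 [-0.0038  0.0011  0.0183]
panel -0.14 0.126 0.147
panel -0.1 0.125 0.146
panel 0.09 0.127 0.147
panel 0.12 0.128 0.146
bar d,z 0.14420185860627938 0.11259929430338629
```

View pics/Gb.png

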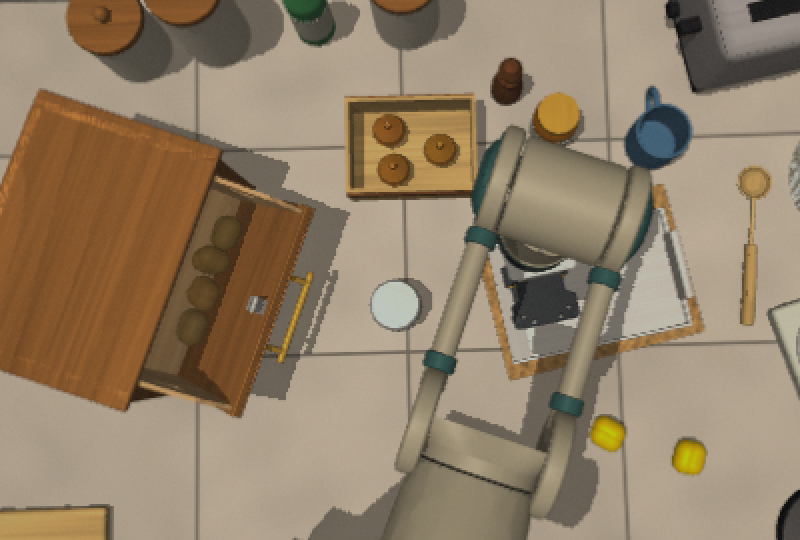

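The bin holds all four potatoes (crop 227,233; 210,260; 203,293; 192,327), the tray lies flat and empty on the mat, and the crate has been nudged about 1.5 cm but still holds its three onions. Now shut the bin.

```bash
python3 -m pendant '[{"linear":[-0.05,0.2,0],"turn":0.11},{"linear":[-0.1,0.4,0],"turn":0.22},{"linear":[-0.2,0.6,0],"turn":0.33},{"linear":[-0.296,0.8,0],"turn":0.44},{"linear":[-0.296,1,0],"turn":0.55},{"linear":[-0.296,1,0],"turn":0.654},{"linear":[-0.296,1,0],"turn":0.654}]' 1 >/dev/null; python3 -m pendant '[{"linear":[0,0.08,0],"turn":0},{"linear":[0,0.08,-0.2],"turn":0},{"linear":[0,0.08,-0.4],"turn":0},{"linear":[0,0.08,-0.6],"turn":0},{"linear":[0,0.08,-0.75],"turn":0},{"linear":[0,0.08,-0.75],"turn":0},{"linear":[0,0.08,-0.75],"turn":0}]'
```

```text
time: 81.65
ee_pos: [0.4212, 0.163, 0.0895]
orientation: [0.179, 0.984, 0.0, 0.001]
contact_force: [0.5, 0.4, -0.5]
finger_gap: 0.0001
finger_force: 0.0
```

```bash
python3 -m pendant '[{"linear":[0.012,0.032,0],"turn":0},{"linear":[0.024,0.064,0.005],"turn":0},{"linear":[0.03,0.082,0.028],"turn":0},{"linear":[0.037,0.1,0.055],"turn":0},{"linear":[0.044,0.118,0.081],"turn":0},{"linear":[0.051,0.137,0.107],"turn":0},{"linear":[0.059,0.158,0.13],"turn":0},{"linear":[0.067,0.179,0.154],"turn":0},{"linear":[0.075,0.202,0.176],"turn":0},{"linear":[0.084,0.226,0.197],"turn":0},{"linear":[0.093,0.251,0.216],"turn":0},{"linear":[0.103,0.276,0.234],"turn":0},{"linear":[0.113,0.302,0.25],"turn":0},{"linear":[0.123,0.329,0.266],"turn":0},{"linear":[0.133,0.357,0.28],"turn":0},{"linear":[0.144,0.385,0.292],"turn":0}]'; python3 -m pendant '[{"linear":[0.005,0.014,0.005],"turn":0},{"linear":[0.011,0.03,0.01],"turn":0},{"linear":[0.017,0.045,0.015],"turn":0},{"linear":[0.022,0.059,0.02],"turn":0},{"linear":[0.025,0.067,0.02],"turn":0},{"linear":[0.027,0.072,0.02],"turn":0},{"linear":[0.027,0.072,0.02],"turn":0},{"linear":[0.027,0.072,0.02],"turn":0}]'
```

```text
time: 83.65
ee_pos: [0.4562, 0.2601, 0.1616]
orientation: [0.178, 0.984, 0.0, 0.0]
contact_force: [0.3, -1.8, -0.6]
finger_gap: 0.0005
finger_force: 0.4
time: 84.65
ee_pos: [0.4625, 0.2774, 0.1662]
orientation: [0.178, 0.984, 0.0, -0.0]
contact_force: [-0.9, 0.2, -0.9]
finger_gap: 0.0008
finger_force: 0.0
```

```bash
python3 w.py 8; python3 tr.py H top scene; python3 - <<'E'
from h import *
a=cv2.imread('pics/w8.png'); b=cv2.imread('pics/Hscene.png')[90:290,280:500]
cv2.imwrite('pics/p4.png',np.hstack([cv2.resize(a,(440,330)),cv2.resize(b,(360,330))]))
E
```

```text
t84.65 [0.4625 0.2774 0.1662] yaw-ish R [0.35  0.937 0.   ] z [-0.  0. -1.] gap 0.0007847180185568973
cam [0.38259804 0.30629897 0.34560227]
t84.70 [0.4625 0.2774 0.1662] yaw-ish R [0.35  0.937 0.   ] z [-0.  0. -1.] gap 0.00046660087248983934
```

View pics/p4.png

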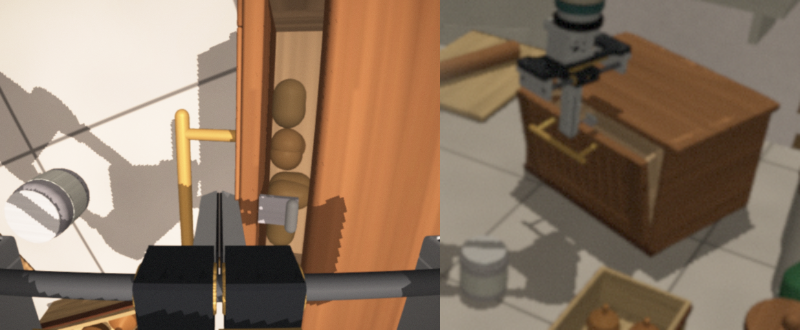

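The fingertips rode over the bar and now stand between bar and panel (left pane 218,215), with the bin about a third open. I'll lift out, measure the bar and push it from outside with more overlap.

```bash
python3 - <<'E'
from h import *
o=np.array([-.351,-.936]); F=np.array([.481,.327])
C=np.load('w8c.npy')
for v,u in ((185,266),(220,266),(270,268),(300,269)):
    p=np.median(C[v-1:v+2,u-2:u+3].reshape(-1,3),0); print(p.round(4),'d',((p[:2]-F)@o).round(4),'s',((p[:2]-F)@[-.936,.351]).round(3))
for v in (60,150):
    p=np.median(C[v-2:v+3,362:370].reshape(-1,3),0); print('panel top?',p.round(4),'d',((p[:2]-F)@o).round(4))
E
python3 -m pendant '[{"linear":[0,0,0.1],"turn":0},{"linear":[0,0,0.25],"turn":0},{"linear":[0,0,0.25],"turn":0},{"linear":[-0.06,-0.16,0.25],"turn":0},{"linear":[-0.12,-0.32,0.25],"turn":0},{"linear":[-0.126,-0.337,0.25],"turn":0},{"linear":[-0.126,-0.337,0.25],"turn":0}]'
```

```text
[0.4032 0.2731 0.1642] d 0.0778 s 0.054
[0.4186 0.2667 0.1641] d 0.0783 s 0.037
[0.442  0.2579 0.1647] d 0.0784 s 0.012
[0.4571 0.2521 0.1644] d 0.0785 s -0.004
panel top? [0.37   0.3299 0.1838] d 0.0362
panel top? [0.4018 0.319  0.184 ] d 0.0353
time: 85.68
ee_pos: [0.4311, 0.1933, 0.2283]
orientation: [0.178, 0.984, 0.0, -0.0]
contact_force: [-0.2, 0.0, 0.1]
finger_gap: 0.0003
finger_force: 0.0
```

```bash
python3 -m pendant '[{"linear":[0,0,-0.15],"turn":0},{"linear":[0,0,-0.3],"turn":0},{"linear":[0,0,-0.39],"turn":0},{"linear":[0.03,0.08,-0.39],"turn":0},{"linear":[0.055,0.147,-0.39],"turn":0},{"linear":[0.066,0.176,-0.39],"turn":0},{"linear":[0.075,0.2,-0.38],"turn":0},{"linear":[0.085,0.227,-0.37],"turn":0},{"linear":[0.095,0.254,-0.36],"turn":0},{"linear":[0.105,0.281,-0.35],"turn":0},{"linear":[0.111,0.297,-0.345],"turn":0},{"linear":[0.116,0.311,-0.34],"turn":0},{"linear":[0.12,0.322,-0.34],"turn":0},{"linear":[0.125,0.335,-0.34],"turn":0},{"linear":[0.125,0.335,-0.34],"turn":0},{"linear":[0.125,0.335,-0.34],"turn":0}]'
```

```text
time: 87.68
ee_pos: [0.4599, 0.2704, 0.1437]
orientation: [0.177, 0.984, -0.007, -0.001]
contact_force: [-3.7, -15.9, 6.7]
finger_gap: 0.0007
finger_force: 8.1
```

```bash
python3 -m pendant '[{"linear":[0.006,0.015,0],"turn":0},{"linear":[0.006,0.015,0],"turn":0}]'; python3 -m pendant '[{"linear":[-0.03,-0.08,0],"turn":0},{"linear":[-0.08,-0.22,0],"turn":0},{"linear":[-0.11,-0.3,0.1],"turn":0},{"linear":[-0.11,-0.3,0.3],"turn":0},{"linear":[-0.11,-0.4,0.5],"turn":0},{"linear":[-0.2,-0.5,0.6],"turn":0},{"linear":[-0.4,-0.5,0.6],"turn":0},{"linear":[-0.6,-0.5,0.6],"turn":0},{"linear":[-0.6,-0.5,0.6],"turn":0}]'; python3 tr.py K top scene; python3 - <<'E'
from h import *
o=np.array([-.351,-.936]); F=np.array([.481,.327]); 
for n in ('top','scene'):
    C=np.load(f'K{n}.npy'); d=(C[...,:2]-F)@o; s=(C[...,:2]-F)@[-.936,.351]
    k=(abs(s)<.06)&(d>.025)&(d<.15)&(C[...,2]>.12)&(C[...,2]<.2); print(n,'bar',k.sum(),np.median(d[k]).round(4),np.percentile(C[k][:,2],[50,90]).round(4))
a=cv2.imread('pics/Ktop.png')[110:380,100:500]; b=cv2.imread('pics/Kscene.png')[90:490,140:500]
cv2.imwrite('pics/p5.png',np.hstack([cv2.resize(a,(480,324)),cv2.resize(b,(300,324))]))
E
```

```text
time: 87.92
ee_pos: [0.4599, 0.2704, 0.1438]
orientation: [0.176, 0.984, -0.011, -0.002]
contact_force: [-6.1, -24.4, 11.2]
finger_gap: 0.0003
finger_force: 12.6
time: 89.05
ee_pos: [0.3111, 0.156, 0.2944]
orientation: [0.177, 0.984, 0.001, 0.001]
contact_force: [0.7, -0.5, 0.8]
finger_gap: 0.0004
finger_force: 0.0
t89.05 [0.3111 0.156  0.2944] yaw-ish R [0.348 0.937 0.003] z [ 0.002  0.002 -1.   ] gap 0.00041956161318282146
top bar 214 0.044 [0.1775 0.181 ]
scene bar 157 0.0466 [0.1742 0.1761]
```

View pics/p5.png

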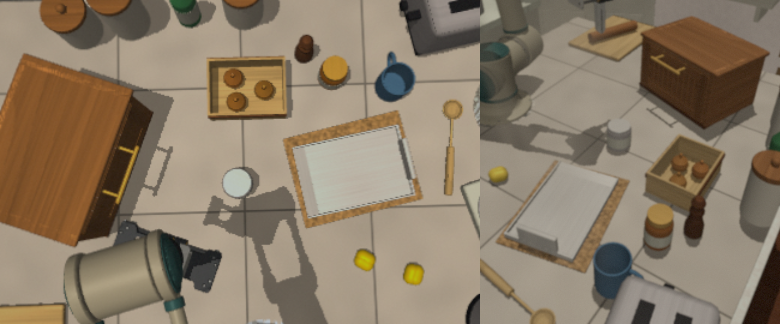

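The bin is shut: the bar is back at d≈0.044, top z≈0.1775, as at the start. The tray is empty and flat on the mat (left pane 355,170), the onions are in the crate (247,87), and the other things stand where they were. Handing in.

```bash
python3 -c "
from rig import bot
print(bot.hand_in())"
```

```text
the job is handed in; nothing more can be done
None
```

Job handed in: three onions in the crate, all four potatoes in the bin, the empty tray flat on the mat and the bin shut, but two potatoes overshot when I tipped the tray, so I put those in with the gripper, and the bin had slipped back to about 0.6 rad while I moved the onions, so I reopened it fully before tipping.

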